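# Put the bathroom things back on their own coasters

## Robot

A 7-joint arm with a two-finger parallel gripper is mounted at the origin on the work surface. World frame = base frame: x ahead of the robot, y to its left, z up, the work surface at z = 0. Lengths are in m, angles in rad, forces in N, time in s.
With the tool pointing down it reaches from about 0.4 to 0.85 m from the base axis. Payload 4.5 kg.
Tool frame: the origin (TCP) lies midway between the tips of the shut fingers; the grasp point (between the pads) lies 19 mm behind it; z points along the fingers, y is the line along which they close (so a half turn about z gives the same grasp; the last joint's range is limited). The gripper opens to 88 mm and grips with 3 to 60 N. Pads are 18 mm wide; open, the fingers measure 123 mm over their backs; the gripper's body (75 mm by 187 mm) begins 45 mm behind the grasp point.
Start: joints at [1.201, 0.689, -0.195, 1.565, 0.157, 0.902, -0.215], TCP at [0.246, -0.575, 0.213] pointing down, gripper open.
Joint ranges: [-3.01, 3.01], [-0.46, 2.08], [-1.47, 1.51], [0.13, 2.56], [-1, 4.14], [0.04, 2.09], [-2.66, 2.66]. Speed limits (rad/s): [2.57, 2.57, 3.14, 3.14, 3.14, 3.14, 3.14].

## Interface

Orientations are given as a unit quaternion [x, y, z, w].
In Python, from plant import r gives the robot as it stands.
- The arm moves only by the tool carry_out, never from a script. Its argument "plan" is a list of rows, each an object with "rot": the turn, a rotation vector about the tool's x, y, z in rad, a list of three; "xyz": the shift along the tool's x, y, z in m, a list of three; "grip": the closure in counts, from 0 (fully open) to 255 (shut). In form: [{"rot": [wx, wy, wz], "xyz": [dx, dy, dz], "grip": grip}, ...]. A call has 1 to 8 rows; each row is the pose to reach, as a shift and turn from the pose commanded when the call began, along the tool's axes at that moment; what a row does not reach only later rows make up. A row lasts 1/12 s, in which the tool goes at most 41.7 mm and 7.16 degrees, less where a joint would pass 70% of its speed; a pose out of reach is approached as far as the arm can. A call with a gripper value outside its range is refused whole. The fingers move at their own pace and stop on an object; "squeeze" is the grip in N (left out, the last holds). Time passes only in rows, so rows that repeat a pose let the fingers close. It gives the time, the measured TCP pose, the force, the opening and the grip force at its end, in the units of the state.
- r.get_state(): the state, without advancing time (a new reading comes with each control period).
- r.snapshot(name): name is "scene" or "top"; returns the picture (384x512x3 uint8, red, green, blue); there is no depth.
- r.camera_params(name): a dict with "fx", "fy", "cx", "cy" (pixels), "distortion" ([k1, k2, p1, p2, k3] as OpenCV has them; the pictures are not rectified), "position" and "attitude" of the camera in the world. Camera axes: x right, y down, z forward; pixel columns grow to the right and rows downward; lengths in m; the calibration is good to about 2 mm. A picture is of the moment at which its call begins. camera_params takes no time and is no camera call.
- r.finish_job(): hands the job in; it is judged then, once.
The state is a dict: "clock": time; "q": joint angles; "qd": joint speeds; "joint_torque": joint torques, N m; "tool_pos": TCP position; "eef_rot": TCP orientation; "contact_force": force on the tool from outside, world axes, zero at the start; "moment": the same for the moment, N m; "opening": opening from 0.0 (shut) to 1.0 (fully open); "finger_force": force on a finger pad.
Only numpy, scipy, OpenCV 4.12 (cv2) and the standard library are available. Lean on these libraries where they do the work, as an engineer would, in place of code of your own. Each camera call takes 0.05 s, during which the arm holds its last target. There are 200 camera calls.

## Task

The four things on this ledge are standing on one another's coasters: set each one in the middle of its own, with the perfume bottle on the cork square, the soap dish on the blue disc, the floss case on the green square and the tweezers on the dark wooden disc, all lying or standing flat, right side up. The empty black slate square is free for anything that has to wait and must be empty again at the end. Keep the perfume bottle upright throughout and do not disturb the green tumbler.

Things in the scene. Friction and masses are not known exactly. Their poses are not given: they have to be found in the camera images.
- bottle: Amber glass perfume bottle, upright: rectangular body 46 (x) by 34 (y) mm, 52 mm high, then a short brass neck and a round stopper 23 mm across, 80 mm high in all, about 0.11 to 0.23 kg. Origin: centre of its underside, z up. Rigid; take it by the body, across the 34 mm (along its y). The stopper does not come off.
- dish: White ceramic soap dish, a low open rectangular tray 96 (x) by 60 (y) mm, 24 mm high, walls 6 mm thick, about 0.18 to 0.29 kg. Origin: centre of its underside, z up. Can be taken across its 60 mm width (along its y) over the outside walls.
- floss: Closed plastic floss case lying flat: 56 (x) by 42 (y) mm, 20 mm high, white below and pale aqua lid on top, a small dark blue press button (14 mm across) on the lid towards +x; 0.04 kg. Origin: centre of its underside, z up. Rigid, it stays shut. Can be taken across its 42 mm (along its y).
- tweezers: Brushed steel tweezers lying on their side: 96 mm long along x (joined end at -x, tips at +x), two bowed arms, 14 mm wide over both arms near the middle (y), 10 mm high, 0.03 kg. Rigid, the arms do not give. Origin: mid-length, at the underside, z up. Can be taken across the 14 mm (along y) at the origin.
- pad_cork: Square cork coaster, 104 by 104 mm, the perfume bottle's own. Fixed to the ledge, 4 mm thick; origin at the centre of its underside, z up, its top 4 mm above the ledge (z = 0.004).
- pad_blue: Round blue coaster, 108 mm across, the soap dish's own. Fixed to the ledge, 4 mm thick; origin at the centre of its underside, z up, its top 4 mm above the ledge (z = 0.004).
- pad_green: Square green coaster, 104 by 104 mm, the floss case's own. Fixed to the ledge, 4 mm thick; origin at the centre of its underside, z up, its top 4 mm above the ledge (z = 0.004).
- pad_wood: Round dark wooden coaster, 108 mm across, the tweezers' own. Fixed to the ledge, 4 mm thick; origin at the centre of its underside, z up, its top 4 mm above the ledge (z = 0.004).
- pad_slate: Square black slate coaster, 104 by 104 mm, empty at the start: the free waiting place. Fixed to the ledge, 4 mm thick; origin at the centre of its underside, z up, its top 4 mm above the ledge (z = 0.004).
- tumbler: Green glass tumbler, an open cup 66 mm across and 100 mm high, standing to one side of the coasters; not to be moved. Origin: centre of its underside. (On the other side stands a terracotta jar, 66 mm across and 70 mm high, at least 0.28 m from the robot's centre line; beyond the coasters, 0.74 m or more ahead of the robot, a nail brush 34 mm high.)
Mind the look-alikes: they are no part of the job. What is meant by the floss is not pink or red, and is the smaller of those in its own colour.

How it is judged:
At the end, for the whole second after the job is handed in: Bottle on cork, dish on blue, floss case on green, tweezers on dark wood: each origin within 15 mm of its coaster's centre, resting flat on it (tilt under 0.12 rad), at rest, so the slate is empty. The tumbler stands upright within 20 mm of its start (horizontal distance between bottle and pad_cork below 0.015 m and z of bottle in the frame of pad_cork below 0.008 m and angle between each of bottle, dish, floss, tweezers's own z axis and vertical below 0.12 rad and linear speed of each of bottle, dish, floss, tweezers below 0.01 m/s and angular speed of each of bottle, dish, floss, tweezers below 0.1 rad/s and horizontal distance between dish and pad_blue below 0.015 m and z of dish in the frame of pad_blue below 0.008 m and horizontal distance between floss and pad_green below 0.015 m and z of floss in the frame of pad_green below 0.008 m and horizontal distance between tweezers and pad_wood below 0.015 m and z of tweezers in the frame of pad_wood below 0.008 m and distance of tumbler from where it was at the start of the episode below 0.02 m and angle between tumbler's own z axis and vertical below 0.1 rad); the robot touches nothing.
It fails at once if the perfume bottle is tipped by more than 0.6 rad (angle between bottle's own z axis and vertical above 0.6 rad).
It fails at once if the tumbler is moved by more than 20 mm or tipped by more than 0.3 rad (distance of tumbler from where it was at the start of the episode above 0.02 m or angle between tumbler's own z axis and vertical above 0.3 rad).
It also fails if it takes over 147 s, if anything falls off the work surface, if the arm or the gripper's body presses on something with over 40 N, if the wrist force passes 120 N, or if a joint passes its speed limit or range.

## Working session

There is one attempt and no reset: what is moved stays moved. The work goes in short steps, Python scripts to look and compute and a tool call to move; the robot and the scene stay as the last step left them, time stands still between calls to the robot, and variables do not carry over. Pictures are saved under pics/ and viewed, at most 14 in all, crops included, and the job is handed in when it is done.

Besides the shell and the picture viewer there is one more tool, called in YAML: its name, and indented under it one key for each argument. carry_out: Moves the arm, as the interface text tells. Its arguments: {"type":"object","properties":{"plan":{"type":"array"},"squeeze":{"type":"number"}},"required":["plan"]}

```bash
ls; mkdir -p pics; python3 - <<'E'
from plant import r
import cv2
for n in("scene","top"):
    cv2.imwrite(f"pics/{n}0.png",r.snapshot(n)[:,:,::-1]); print(n,r.camera_params(n))
print(r.get_state())
E
```

```text
pics
scene {'fx': 416.7827903879916, 'fy': 416.7827903879916, 'cx': 256.8208231481208, 'cy': 191.19645193297518, 'distortion': array([-0.00243433,  0.        ,  0.        ,  0.        ,  0.        ]), 'position': array([1.27467948, 0.1903149 , 0.71398478]), 'attitude': array([ 0.53552203,  0.75271657, -0.31069874, -0.22383076])}
top {'fx': 401.8006374017116, 'fy': 401.8006374017116, 'cx': 253.0002678915114, 'cy': 184.52683669328877, 'distortion': array([-0.07974039,  0.        ,  0.        ,  0.        ,  0.        ]), 'position': array([ 0.5342038 , -0.01416126,  1.16570605]), 'attitude': array([-0.70548722,  0.7075851 , -0.02253454,  0.03321591])}
{'clock': 0.1, 'q': array([ 1.20079984,  0.68988776, -0.19451547,  1.56620891,  0.1573062 ,
        0.90247433, -0.21508144]), 'qd': array([ 0.00023167, -0.00096482,  0.00109635, -0.00108571,  0.00095046,
       -0.00130868,  0.00092646]), 'joint_torque': array([-4.15287155e-03, -5.28508186e+01, -1.27160333e+00, -1.53836560e+01,
       -5.25280042e-02,  2.06328557e-03,  3.58942009e-05]), 'tool_pos': array([ 0.24529626, -0.57421705,  0.21230614]), 'eef_rot': array([ 9.79678222e-01,  2.00574051e-01, -2.17585946e-04, -7.63476878e-04]), 'contact_force': array([-0.15248259,  0.32934256,  0.94635672]), 'moment': array([0.02526436, 0.01524462, 0.02782977]), 'finger_force': 0.0, 'opening': 0.9959256799467554}
```

```bash
python3 - <<'E'
import cv2
a=cv2.imread("pics/top0.png");cv2.imwrite("pics/top0b.png",cv2.resize(a,(800,600),interpolation=cv2.INTER_CUBIC))
E
```

```text
(no output)
```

View pics/top0b.png

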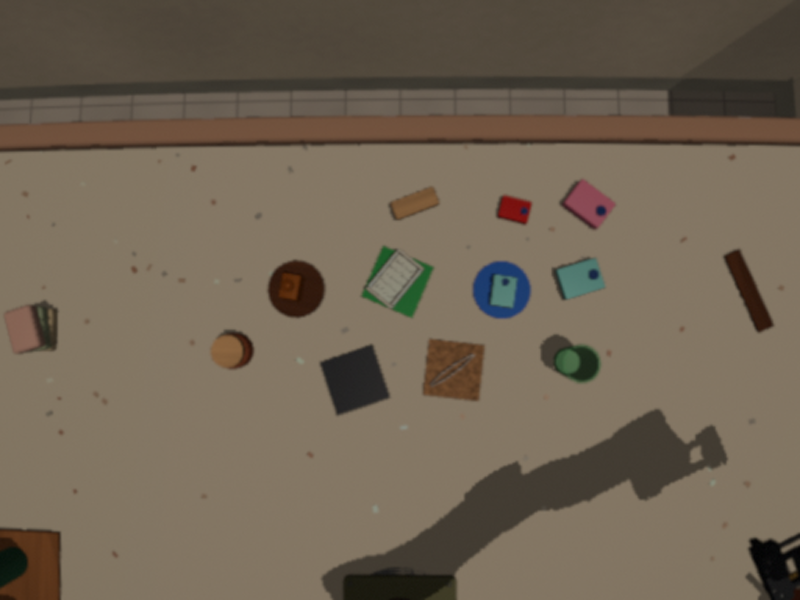

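View pics/scene0.png

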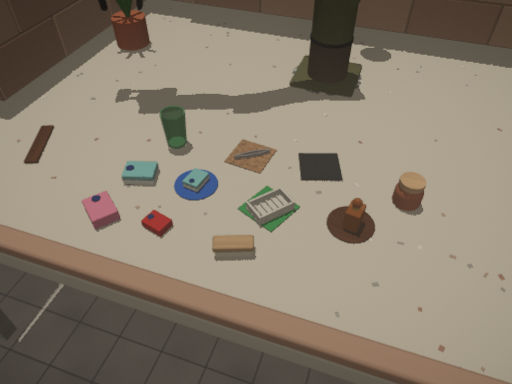

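```bash
cat > h.py <<'E'
import numpy as np, cv2
from scipy.spatial.transform import Rotation as R
from plant import r
def w(px,z,n="top"):
    """pixels -> world points on plane z"""
    c=r.camera_params(n);K=np.array([[c['fx'],0,c['cx']],[0,c['fy'],c['cy']],[0,0,1]])
    u=cv2.undistortPoints(np.array(px,float).reshape(-1,1,2),K,c['distortion'])[:,0]
    d=R.from_quat(c['attitude']).apply(np.c_[u,np.ones(len(u))]);p=c['position']
    return (p+d*((z-p[2])/d[:,2])[:,None]).round(4)
def crop(img,x0,y0,x1,y1,f,name):
    cv2.imwrite(name,cv2.convertScaleAbs(cv2.resize(img[y0:y1,x0:x1,::-1],None,fx=f,fy=f,interpolation=cv2.INTER_CUBIC),alpha=1.5))
E
python3 - <<'E'
from h import *
a=cv2.imread("pics/top0.png")[:,:,::-1]
crop(a,165,150,325,270,5,"pics/c1.png")
crop(a,225,150,385,270,5,"pics/c2.png")
E
```

```text
(no output)
```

View pics/c1.png

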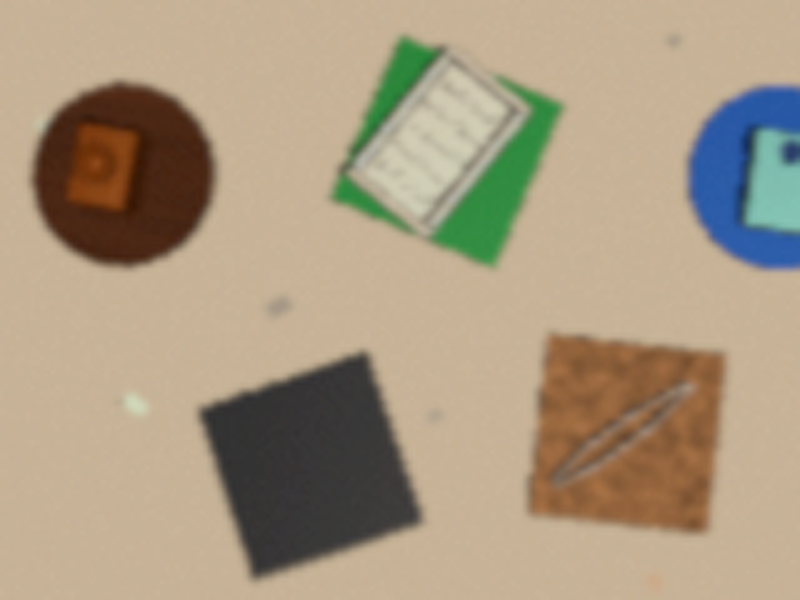

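View pics/c2.png

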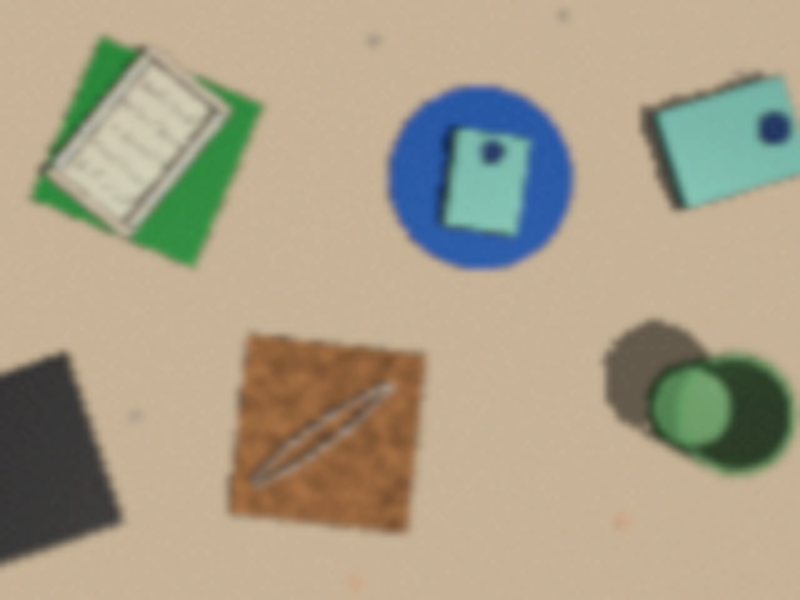

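```bash
python3 - <<'E'
from h import *
def g(pts,z,o=165): 
    p=(np.array(pts,float)+.5)/5-.5+[o,150]; P=w(p,z); return P
def show(n,P):
    s="" 
    if len(P)==4:
        e=[P[(i+1)%4]-P[i] for i in range(4)]
        s=[(round(float(np.hypot(*v[:2])),3),round(float(np.degrees(np.arctan2(v[1],v[0]))),1)) for v in e]
    print(n,P[:,:2].mean(0).round(4),s)
show("wood",g([(33,174),(214,174),(124,82),(124,267)],.004))
show("blue",g([(388,177),(574,177),(481,84),(481,269)],.004,225))
show("green",g([(403,37),(563,104),(495,267),(332,199)],.004))
show("slate",g([(200,409),(367,352),(422,522),(254,578)],.004))
show("cork",g([(549,334),(725,352),(708,532),(529,514)],.004))
show("bottle",g([(78,122),(140,127),(128,213),(67,205)],.056))
show("dish",g([(443,45),(532,108),(430,238),(347,170)],.028))
show("floss",g([(457,127),(532,139),(518,236),(444,224)],.024,225))
T=g([(550,486),(694,384)],.009);show("tweez",T);v=T[1]-T[0];print(np.hypot(*v[:2]),np.degrees(np.arctan2(v[1],v[0])))
show("tumbler",g([(652,410),(795,410)],.1,225))
E
```

```text
wood [0.627  0.1888] [(0.106, -90.2), (0.076, 44.5), (0.108, -179.4), (0.077, 44.8)]
blue [ 0.6242 -0.1934] [(0.108, -90.2), (0.076, 44.3), (0.108, 179.1), (0.076, 44.8)]
green [ 6.395e-01 -3.000e-04] [(0.101, -113.1), (0.103, 157.1), (0.102, 67.2), (0.103, -23.6)]
slate [0.4587 0.0793] [(0.102, -71.3), (0.102, -162.0), (0.102, 108.4), (0.102, 18.0)]
cork [ 0.4768 -0.1031] [(0.102, -96.0), (0.104, 174.0), (0.103, 84.1), (0.104, -6.7)]
bottle [0.627  0.1912] [(0.035, -94.8), (0.048, 172.5), (0.034, 82.5), (0.047, -6.9)]
dish [0.6439 0.0052] [(0.062, -125.7), (0.094, 141.8), (0.061, 50.5), (0.09, -37.5)]
floss [ 0.6199 -0.1941] [(0.043, -99.3), (0.056, 170.8), (0.043, 80.6), (0.056, -8.5)]
tweez [ 0.4759 -0.0995] 
0.1009786115967139 -55.08235364188566
tumbler [ 0.4924 -0.3056]
```

```bash
cat >> h.py <<'E'
def to(*targets):
    """targets (x,y,z,yaw_deg of tool x), tool down: shift and turn from the present pose"""
    s=r.get_state();A=R.from_quat(s['eef_rot'])
    for x,y,z,yaw in targets:
        B=R.from_euler('z',yaw,degrees=True)*R.from_rotvec([np.pi,0,0])
        print("xyz",A.inv().apply(np.array([x,y,z])-s['tool_pos']).round(4).tolist(),"rot",(A.inv()*B).as_rotvec().round(3).tolist())
    print("t",round(s['clock'],2),"pos",s['tool_pos'].round(4),"yaw",A.as_euler('ZYX',degrees=True)[0].round(2),"F",s['contact_force'].round(1),"open",round(s['opening'],3),"ff",round(s['finger_force'],1))
E
python3 -c "
from h import *
to((.477,-.1,.12,125),(.477,-.1,.2,125))"
```

```text
xyz [0.3994, -0.3449, 0.0928] rot [-0.001, -0.001, -1.778]
xyz [0.3994, -0.345, 0.0128] rot [-0.001, -0.001, -1.778]
t 0.1 pos [ 0.2453 -0.5742  0.2123] yaw 23.14 F [-0.2  0.3  0.9] open 0.996 ff 0.0
```

carry_out:
  plan:
    - {"rot":[0,0,-1.778],"xyz":[0.399,-0.345,0.013],"grip":0}
    - {"rot":[0,0,-1.778],"xyz":[0.399,-0.345,0.013],"grip":0}
    - {"rot":[0,0,-1.778],"xyz":[0.399,-0.345,0.013],"grip":0}
    - {"rot":[0,0,-1.778],"xyz":[0.399,-0.345,0.013],"grip":0}
    - {"rot":[0,0,-1.778],"xyz":[0.399,-0.345,0.013],"grip":0}
    - {"rot":[0,0,-1.778],"xyz":[0.399,-0.345,0.013],"grip":0}
    - {"rot":[0,0,-1.778],"xyz":[0.399,-0.345,0.013],"grip":0}
    - {"rot":[0,0,-1.778],"xyz":[0.399,-0.345,0.013],"grip":0}

```text
clock: 0.77
tool_pos: [0.392, -0.2734, 0.2047]
eef_rot: [0.762, 0.648, -0.0, -0.0]
contact_force: [0.6, -0.4, 0.5]
opening: 1.001
finger_force: 0.0
```

```bash
python3 -c "
from h import *
to((.477,-.1,.1,125))"
```

```text
xyz [0.1848, 0.0561, 0.1047] rot [-0.0, -0.0, -0.772]
t 0.77 pos [ 0.392  -0.2734  0.2047] yaw 80.77 F [ 0.6 -0.4  0.5] open 1.001 ff 0.0
```

carry_out:
  plan:
    - {"rot":[0,0,-0.75],"xyz":[0.17,0.05,0.08],"grip":0}
    - {"rot":[0,0,-0.75],"xyz":[0.17,0.05,0.08],"grip":0}
    - {"rot":[0,0,-0.75],"xyz":[0.17,0.05,0.08],"grip":0}
    - {"rot":[0,0,-0.75],"xyz":[0.17,0.05,0.08],"grip":0}
    - {"rot":[0,0,-0.75],"xyz":[0.17,0.05,0.08],"grip":0}
    - {"rot":[0,0,-0.75],"xyz":[0.17,0.05,0.08],"grip":0}
    - {"rot":[0,0,-0.75],"xyz":[0.17,0.05,0.08],"grip":0}
    - {"rot":[0,0,-0.75],"xyz":[0.17,0.05,0.08],"grip":0}

```text
clock: 1.43
tool_pos: [0.4688, -0.1163, 0.1244]
eef_rot: [0.476, 0.88, -0.0, -0.001]
contact_force: [-0.3, 0.2, 0.4]
opening: 0.998
finger_force: 0.0
```

```bash
python3 -c "
from h import *
r.snapshot('top')
to((.4765,-.1,.1,125),(.4765,-.1,.006,125))"
```

```text
xyz [0.0101, 0.0158, 0.0247] rot [-0.001, 0.0, -0.033]
xyz [0.0101, 0.0159, 0.1187] rot [-0.001, 0.0, -0.033]
t 1.48 pos [ 0.4688 -0.117   0.1247] yaw 123.12 F [-0.3 -1.5  0.4] open 1.003 ff 0.0
```

carry_out:
  plan:
    - {"rot":[0,0,-0.033],"xyz":[0.01,0.016,0.03],"grip":100}
    - {"rot":[0,0,-0.033],"xyz":[0.01,0.016,0.07],"grip":100}
    - {"rot":[0,0,-0.033],"xyz":[0.01,0.016,0.1],"grip":100}
    - {"rot":[0,0,-0.033],"xyz":[0.01,0.016,0.11],"grip":100}
    - {"rot":[0,0,-0.033],"xyz":[0.01,0.016,0.116],"grip":100}
    - {"rot":[0,0,-0.033],"xyz":[0.01,0.016,0.118],"grip":100}
    - {"rot":[0,0,-0.033],"xyz":[0.01,0.016,0.118],"grip":100}

```text
clock: 2.07
tool_pos: [0.4774, -0.0997, 0.0072]
eef_rot: [0.461, 0.888, -0.0, 0.001]
contact_force: [-0.2, -1.3, -0.0]
opening: 0.609
finger_force: 0.0
```

```bash
python3 -c "
from h import *
crop(r.snapshot('scene'),180,100,340,220,5,'pics/c3.png')
to((.4765,-.1,.006,125))"
```

```text
xyz [0.0003, -0.0013, 0.0016] rot [0.001, 0.001, 0.003]
t 2.12 pos [ 0.4777 -0.0995  0.0076] yaw 125.18 F [ 0.5 -0.3  0.4] open 0.607 ff 0.0
```

View pics/c3.png

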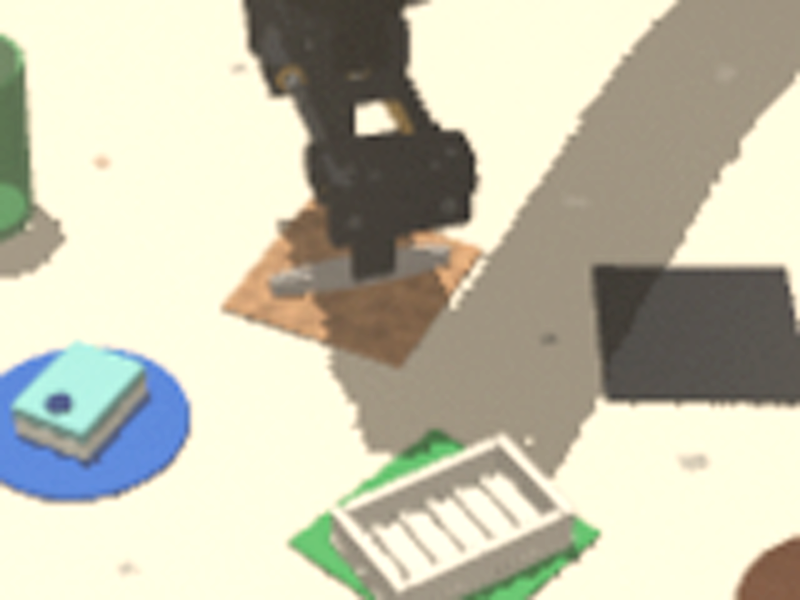

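carry_out:
  plan:
    - {"rot":[0,0,0],"xyz":[0,-0.001,0.002],"grip":100}
    - {"rot":[0,0,0],"xyz":[0,-0.001,0.002],"grip":255}
    - {"rot":[0,0,0],"xyz":[0,-0.001,0.002],"grip":255}
    - {"rot":[0,0,0],"xyz":[0,-0.001,0.002],"grip":255}
    - {"rot":[0,0,0],"xyz":[0,-0.001,0.002],"grip":255}
    - {"rot":[0,0,0],"xyz":[0,-0.001,0.002],"grip":255}
    - {"rot":[0,0,0],"xyz":[0,-0.001,-0.02],"grip":255}
    - {"rot":[0,0,0],"xyz":[0,-0.001,-0.05],"grip":255}
  squeeze: 12

```text
clock: 2.78
tool_pos: [0.4748, -0.099, 0.0559]
eef_rot: [0.459, 0.888, -0.001, -0.002]
contact_force: [0.5, 0.4, -0.1]
opening: 0.105
finger_force: 0.0
```

```bash
python3 -c "
from h import *
crop(r.snapshot('scene'),180,100,340,220,5,'pics/c4.png')
to((.4765,-.1,.006,125))"
```

```text
xyz [0.0004, -0.0014, 0.0551] rot [0.003, 0.003, 0.006]
t 2.83 pos [ 0.4776 -0.0995  0.0611] yaw 125.32 F [ 0.7 -0.2  3.5] open 0.056 ff 0.0
```

View pics/c4.png

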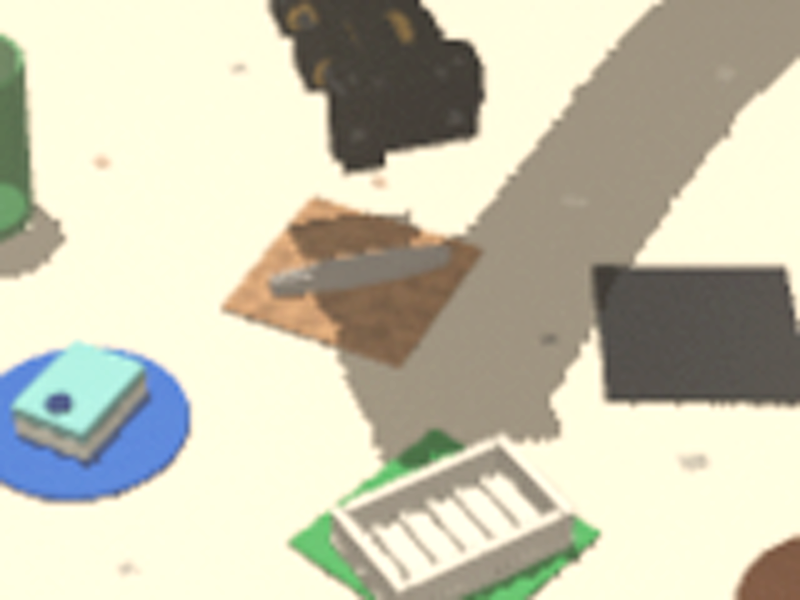

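carry_out:
  plan:
    - {"rot":[0,0,0],"xyz":[0,-0.001,0],"grip":140}
    - {"rot":[0,0,0],"xyz":[0,-0.001,0],"grip":140}
    - {"rot":[0,0,0],"xyz":[0,-0.001,0],"grip":140}
    - {"rot":[0,0,0],"xyz":[0,-0.001,0],"grip":140}
    - {"rot":[0,0,0],"xyz":[0,-0.001,0.035],"grip":140}
    - {"rot":[0,0,0],"xyz":[0,-0.001,0.055],"grip":140}
    - {"rot":[0,0,0],"xyz":[0,-0.001,0.055],"grip":140}
    - {"rot":[0,0,0],"xyz":[0,-0.001,0.055],"grip":140}

```text
clock: 3.5
tool_pos: [0.4744, -0.0997, 0.0008]
eef_rot: [0.459, 0.888, -0.001, -0.001]
contact_force: [0.4, -0.3, -0.3]
opening: 0.454
finger_force: 0.0
```

carry_out:
  plan:
    - {"rot":[0,0,0],"xyz":[0,0,0],"grip":255}
    - {"rot":[0,0,0],"xyz":[0,0,0],"grip":255}
    - {"rot":[0,0,0],"xyz":[0,0,0],"grip":255}
    - {"rot":[0,0,0],"xyz":[0,0,0],"grip":255}
    - {"rot":[0,0,0],"xyz":[0,0,0],"grip":255}
    - {"rot":[0,0,0],"xyz":[0,0,0],"grip":255}
    - {"rot":[0,0,0],"xyz":[0,0,0],"grip":255}
    - {"rot":[0,0,0],"xyz":[0,0,0],"grip":255}

```text
clock: 4.17
tool_pos: [0.4756, -0.1, 0.0019]
eef_rot: [0.46, 0.888, 0.0, 0.0]
contact_force: [-0.4, 0.3, -0.2]
opening: 0.004
finger_force: 0.0
```

```bash
python3 -c "
from h import *
a=r.snapshot('scene');b=r.snapshot('top')
f=lambda i:cv2.resize(i[:,:,::-1],None,fx=5,fy=5,interpolation=cv2.INTER_CUBIC)
cv2.imwrite('pics/c5.png',cv2.convertScaleAbs(np.hstack([f(a[100:190,200:280]),f(b[190:280,260:340])]),alpha=1.5))
for i in range(4): to((.4765,-.1,.006,125)); r.snapshot('top')
"
```

```text
xyz [-0.0006, 0.0008, -0.0042] rot [0.0, 0.0, 0.005]
t 4.27 pos [ 0.4756 -0.1     0.0018] yaw 125.29 F [0.5 0.3 1.1] open 0.008 ff 0.0
xyz [-0.0006, 0.0008, -0.0042] rot [-0.0, 0.0, 0.005]
t 4.32 pos [ 0.4755 -0.1     0.0018] yaw 125.3 F [ 0.   0.1 -0.3] open 0.005 ff 0.0
xyz [-0.0006, 0.0008, -0.0042] rot [-0.0, 0.0, 0.005]
t 4.37 pos [ 0.4755 -0.1     0.0018] yaw 125.3 F [-0.5  0.   0.8] open 0.008 ff 0.0
xyz [-0.0006, 0.0008, -0.0042] rot [-0.0, 0.0, 0.005]
t 4.42 pos [ 0.4755 -0.0999  0.0018] yaw 125.3 F [0.8 0.5 0.2] open 0.005 ff 0.0
```

View pics/c5.png

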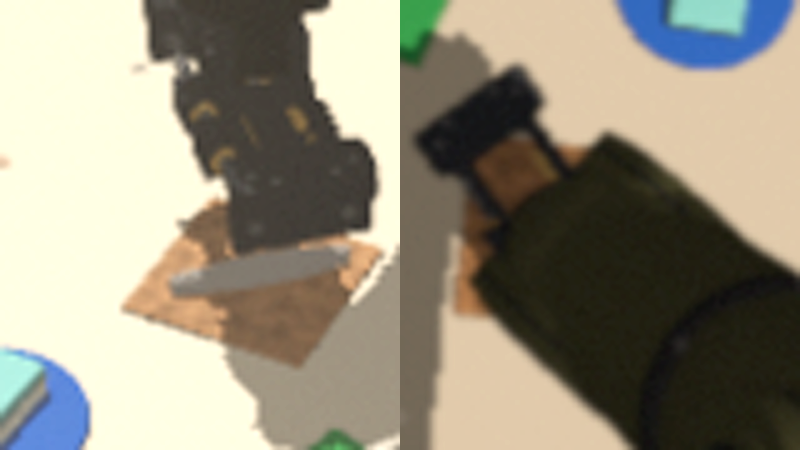

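```bash
python3 -c "
from h import *
s=lambda p:np.array(p)/5+[180,100]
print('finger tip c3',w([s((375,278))],.007,'scene'))
print('tweezer ends scene',w(s([(270,287),(450,255)]),.009,'scene'), w(s([(270,287),(450,255)]),.009,'scene').mean(0))
print('cork scene',w(s([(317,198),(482,247),(400,366),(222,308)]),.004,'scene').mean(0))
print(r.get_state()['q'].round(3))
"
```

```text
finger tip c3 [[ 0.4813 -0.0854  0.007 ]]
tweezer ends scene [[ 0.5085 -0.1338  0.009 ]
 [ 0.4526 -0.0533  0.009 ]] [ 0.48055 -0.09355  0.009  ]
cork scene [ 0.481125 -0.0964    0.004   ]
[ 0.256  0.907 -0.235  2.111  0.938  0.23  -0.2  ]
```

carry_out:
  plan:
    - {"rot":[0,0,0],"xyz":[0,0,0],"grip":140}
    - {"rot":[0,0,0],"xyz":[0,0,0],"grip":140}
    - {"rot":[0,0,0],"xyz":[0,0,0],"grip":140}
    - {"rot":[0,0,0],"xyz":[0,0,0],"grip":140}
    - {"rot":[0,0,0],"xyz":[0,0,0.002],"grip":140}
    - {"rot":[0,0,0],"xyz":[0,0,0.003],"grip":140}
    - {"rot":[0,0,0],"xyz":[0,0,0.004],"grip":140}
    - {"rot":[0,0,0],"xyz":[0,0,0.004],"grip":140}

```text
clock: 5.13
tool_pos: [0.4754, -0.0999, -0.0024]
eef_rot: [0.459, 0.888, -0.0, -0.0]
contact_force: [-0.2, 0.6, -0.1]
opening: 0.451
finger_force: 0.0
```

carry_out:
  plan:
    - {"rot":[0,0,0],"xyz":[0,0,0.002],"grip":140}
    - {"rot":[0,0,0],"xyz":[0,0,0.003],"grip":140}
    - {"rot":[0,0,0],"xyz":[0,0,0.003],"grip":140}

```text
clock: 5.38
tool_pos: [0.4754, -0.0999, -0.0054]
eef_rot: [0.459, 0.888, -0.0, -0.0]
contact_force: [0.5, 0.3, 0.1]
opening: 0.448
finger_force: 0.0
```

carry_out:
  plan:
    - {"rot":[0,0,0],"xyz":[0,0,0.002],"grip":140}
    - {"rot":[0,0,0],"xyz":[0,0,0.003],"grip":140}
    - {"rot":[0,0,0],"xyz":[0,0,0.003],"grip":140}

```text
clock: 5.63
tool_pos: [0.4754, -0.0999, -0.0084]
eef_rot: [0.459, 0.888, -0.0, -0.0]
contact_force: [-0.5, -0.5, 0.1]
opening: 0.449
finger_force: 0.0
```

carry_out:
  plan:
    - {"rot":[0,0,0],"xyz":[0,0,0.001],"grip":140}
    - {"rot":[0,0,0],"xyz":[0,0,0.002],"grip":140}
    - {"rot":[0,0,0],"xyz":[0,0,0.002],"grip":140}

```text
clock: 5.88
tool_pos: [0.4755, -0.0999, -0.0104]
eef_rot: [0.459, 0.888, -0.0, -0.0]
contact_force: [0.5, -0.2, -1.3]
opening: 0.453
finger_force: 0.0
```

```bash
python3 -c "
from h import *
a=r.snapshot('scene');b=r.snapshot('top')
f=lambda i:cv2.resize(i[:,:,::-1],None,fx=8,fy=8,interpolation=cv2.INTER_CUBIC)
cv2.imwrite('pics/c6.png',cv2.convertScaleAbs(f(a[120:190,210:300]),alpha=1.7,beta=25))
to((.4765,-.1,.006,125))
"
```

```text
xyz [-0.0006, 0.0008, -0.0162] rot [-0.0, 0.0, 0.005]
t 5.98 pos [ 0.4755 -0.1    -0.0102] yaw 125.3 F [-0.3  0.5 -0. ] open 0.45 ff 0.0
```

View pics/c6.png

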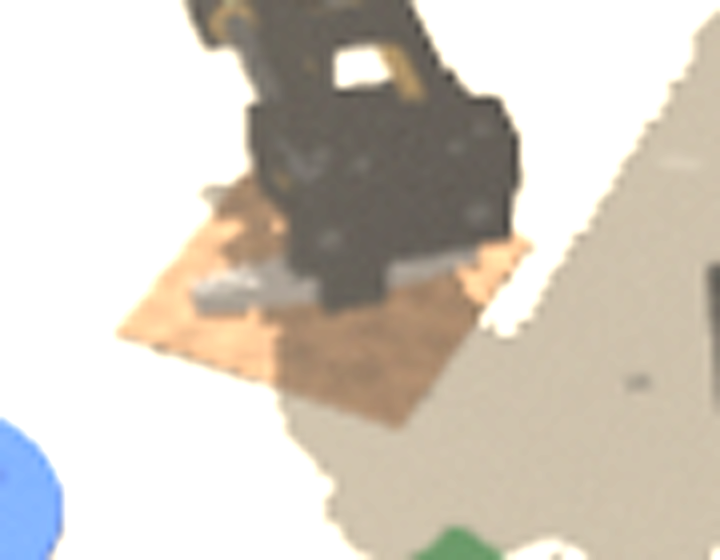

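carry_out:
  plan:
    - {"rot":[0,0,0],"xyz":[0,0,0.001],"grip":140}
    - {"rot":[0,0,0],"xyz":[0,0,0.002],"grip":140}
    - {"rot":[0,0,0],"xyz":[0,0,0.003],"grip":140}
    - {"rot":[0,0,0],"xyz":[0,0,0.003],"grip":140}

```text
clock: 6.32
tool_pos: [0.4755, -0.0999, -0.0134]
eef_rot: [0.459, 0.888, -0.0, -0.0]
contact_force: [-0.8, 0.8, -0.8]
opening: 0.452
finger_force: 0.0
```

carry_out:
  plan:
    - {"rot":[0,0,0],"xyz":[0,0,0.001],"grip":140}
    - {"rot":[0,0,0],"xyz":[0,0,0.002],"grip":140}
    - {"rot":[0,0,0],"xyz":[0,0,0.002],"grip":140}

```text
clock: 6.57
tool_pos: [0.4755, -0.0999, -0.0154]
eef_rot: [0.459, 0.888, -0.0, -0.0]
contact_force: [-0.8, -0.8, -0.3]
opening: 0.449
finger_force: 0.0
```

carry_out:
  plan:
    - {"rot":[0,0,0],"xyz":[0,0,0],"grip":255}
    - {"rot":[0,0,0],"xyz":[0,0,0],"grip":255}
    - {"rot":[0,0,0],"xyz":[0,0,0],"grip":255}
    - {"rot":[0,0,0],"xyz":[0,0,0],"grip":255}
    - {"rot":[0,0,0],"xyz":[0,0,0],"grip":255}
    - {"rot":[0,0,0],"xyz":[0,0,0],"grip":255}
    - {"rot":[0,0,0],"xyz":[0,0,0],"grip":255}
    - {"rot":[0,0,0],"xyz":[0,0,0],"grip":255}

```text
clock: 7.23
tool_pos: [0.4757, -0.0999, -0.0151]
eef_rot: [0.459, 0.888, 0.0, 0.0]
contact_force: [0.6, 0.5, 0.5]
opening: 0.155
finger_force: 12.0
```

carry_out:
  plan:
    - {"rot":[0,0,0],"xyz":[0,0,-0.03],"grip":255}
    - {"rot":[0,0,0],"xyz":[0,0,-0.06],"grip":255}
    - {"rot":[0,0,0],"xyz":[0.035,0.02,-0.06],"grip":255}
    - {"rot":[0,0,0],"xyz":[0.07,0.04,-0.06],"grip":255}
    - {"rot":[0,0,0],"xyz":[0.105,0.06,-0.06],"grip":255}
    - {"rot":[0,0,0],"xyz":[0.14,0.078,-0.06],"grip":255}
    - {"rot":[0,0,0],"xyz":[0.157,0.088,-0.06],"grip":255}
    - {"rot":[0,0,0],"xyz":[0.157,0.088,-0.06],"grip":255}

```text
clock: 7.9
tool_pos: [0.4564, 0.0861, 0.0451]
eef_rot: [0.455, 0.89, 0.003, -0.001]
contact_force: [0.3, 0.0, -0.2]
opening: 0.153
finger_force: 12.0
```

carry_out:
  plan:
    - {"rot":[0,0,0],"xyz":[0,0,0.03],"grip":255}
    - {"rot":[0,0,0],"xyz":[0,0,0.05],"grip":255}
    - {"rot":[0,0,0],"xyz":[0,0,0.058],"grip":255}
    - {"rot":[0,0,0],"xyz":[0,0,0.059],"grip":255}
    - {"rot":[0,0,0],"xyz":[0,0,0.059],"grip":255}

```text
clock: 8.32
tool_pos: [0.4563, 0.078, -0.0146]
eef_rot: [0.46, 0.888, -0.001, -0.0]
contact_force: [-0.0, 0.3, -0.5]
opening: 0.154
finger_force: 12.0
```

carry_out:
  plan:
    - {"rot":[0,0,0],"xyz":[0,0,0],"grip":140}
    - {"rot":[0,0,0],"xyz":[0,0,0],"grip":140}
    - {"rot":[0,0,0],"xyz":[0,0,0],"grip":100}
    - {"rot":[0,0,0],"xyz":[0,0,0],"grip":0}
    - {"rot":[0,0,0],"xyz":[0,0,-0.03],"grip":0}
    - {"rot":[0,0,0],"xyz":[0,0,-0.07],"grip":0}
    - {"rot":[0,0,0],"xyz":[0,0,-0.11],"grip":0}
    - {"rot":[0,0,0],"xyz":[0,0,-0.15],"grip":0}

```text
clock: 8.98
tool_pos: [0.4557, 0.0785, 0.1378]
eef_rot: [0.459, 0.888, -0.0, -0.001]
contact_force: [1.4, 0.3, -1.0]
opening: 0.733
finger_force: 0.0
```

```bash
python3 -c "
from h import *
to((.627,.190,.13,173))
"
```

```text
xyz [-0.008, 0.2043, 0.0075] rot [-0.001, -0.001, -0.832]
t 8.98 pos [0.4557 0.0785 0.1378] yaw 125.3 F [ 1.4  0.3 -1. ] open 0.733 ff 0.0
```

carry_out:
  plan:
    - {"rot":[0,0,-0.12],"xyz":[-0.002,0.03,0],"grip":0}
    - {"rot":[0,0,-0.24],"xyz":[-0.004,0.07,0],"grip":0}
    - {"rot":[0,0,-0.36],"xyz":[-0.006,0.11,0],"grip":0}
    - {"rot":[0,0,-0.48],"xyz":[-0.008,0.15,0],"grip":0}
    - {"rot":[0,0,-0.6],"xyz":[-0.008,0.19,0],"grip":0}
    - {"rot":[0,0,-0.72],"xyz":[-0.008,0.204,0],"grip":0}
    - {"rot":[0,0,-0.832],"xyz":[-0.008,0.204,0],"grip":0}
    - {"rot":[0,0,-0.832],"xyz":[-0.008,0.204,0],"grip":0}

```text
clock: 9.65
tool_pos: [0.6279, 0.1907, 0.1352]
eef_rot: [0.06, 0.998, 0.0, -0.0]
contact_force: [-0.3, -0.1, -0.7]
opening: 1.0
finger_force: 0.0
```

```bash
python3 -c "
from h import *
a=r.snapshot('scene');b=r.snapshot('top')
f=lambda i,k:cv2.resize(i[:,:,::-1],None,fx=k,fy=k,interpolation=cv2.INTER_CUBIC)
cv2.imwrite('pics/c7.png',cv2.convertScaleAbs(np.hstack([f(a[110:270,290:430],3.5),f(b[140:260,180:260],560/120)[:560]]),alpha=1.6,beta=20))
to((.627,.190,.03,173),(.627,.190,.01,173))
"
```

```text
xyz [0.0001, 0.0004, 0.1055] rot [-0.001, -0.001, -0.004]
xyz [0.0001, 0.0005, 0.1255] rot [-0.001, -0.001, -0.004]
t 9.75 pos [0.6272 0.1896 0.1355] yaw 172.78 F [0.5 0.2 0.2] open 0.999 ff 0.0
```

View pics/c7.png

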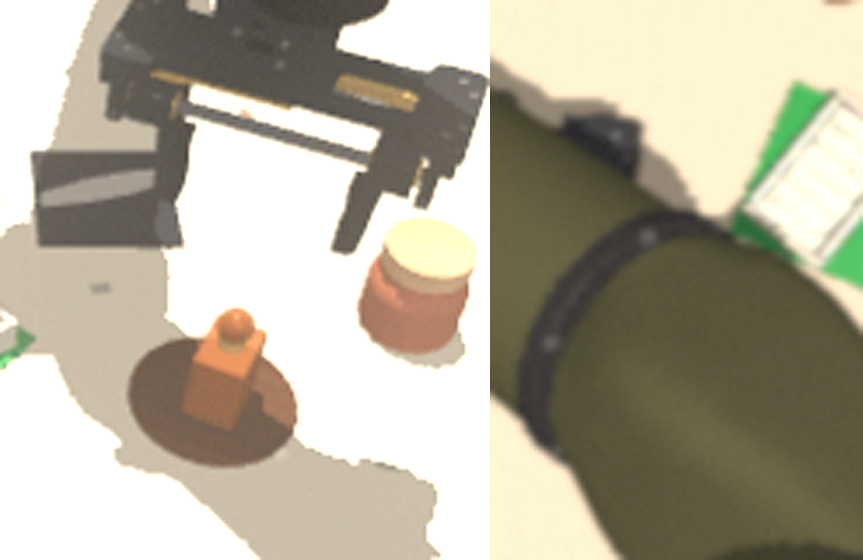

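```bash
python3 -c "
from h import *
s=lambda p:np.array(p)/3.5+[290,110]
for z in (.135,.1535,.165): print(z,w(s([(168,243),(345,250)]),z,'scene'),w(s([(168,243),(345,250)]),z,'scene').mean(0))
print('bottle stopper top',w(s([(237,312)]),.08,'scene'), 'bottle base', w(s([(183,412),(238,430)]),.004,'scene'))
print('wood',w(s([(128,400),(297,405),(212,337),(212,467)]),.004,'scene').mean(0))
print('slate',w(s([(35,152),(160,152),(180,246),(40,246)]),.004,'scene').mean(0),'tw',w(s([(40,195),(155,178)]),.009,'scene').mean(0))
"
```

```text
0.135 [[0.6398 0.1477 0.135 ]
 [0.6119 0.2453 0.135 ]] [0.62585 0.1965  0.135  ]
0.1535 [[0.6601 0.1491 0.1535]
 [0.6331 0.2435 0.1535]] [0.6466 0.1963 0.1535]
0.165 [[0.6727 0.1499 0.165 ]
 [0.6462 0.2424 0.165 ]] [0.65945 0.19615 0.165  ]
bottle stopper top [[0.6259 0.195  0.08  ]] bottle base [[0.6476 0.1777 0.004 ]
 [0.6508 0.213  0.004 ]]
wood [0.632325 0.193525 0.004   ]
slate [0.46355 0.0839  0.004  ] tw [0.45885 0.078   0.009  ]
```

carry_out:
  plan:
    - {"rot":[0,0,0],"xyz":[0,0,0.03],"grip":0}
    - {"rot":[0,0,0],"xyz":[0,0,0.06],"grip":0}
    - {"rot":[0,0,0],"xyz":[0,0,0.09],"grip":0}
    - {"rot":[0,0,0],"xyz":[0,0,0.11],"grip":0}
    - {"rot":[0,0,0],"xyz":[0,0,0.122],"grip":0}
    - {"rot":[0,0,0],"xyz":[0,0,0.127],"grip":0}
    - {"rot":[0,0,0],"xyz":[0,0,0.127],"grip":0}

```text
clock: 10.33
tool_pos: [0.6273, 0.1898, 0.0084]
eef_rot: [0.062, 0.998, -0.0, -0.0]
contact_force: [1.0, 0.3, 1.5]
opening: 0.998
finger_force: 0.0
```

carry_out:
  plan:
    - {"rot":[0,0,0],"xyz":[0,0,0],"grip":255}
    - {"rot":[0,0,0],"xyz":[0,0,0],"grip":255}
    - {"rot":[0,0,0],"xyz":[0,0,0],"grip":255}
    - {"rot":[0,0,0],"xyz":[0,0,0],"grip":255}
    - {"rot":[0,0,0],"xyz":[0,0,0],"grip":255}
    - {"rot":[0,0,0],"xyz":[0,0,0],"grip":255}
    - {"rot":[0,0,0],"xyz":[0,0,0],"grip":255}
    - {"rot":[0,0,0],"xyz":[0,0,0],"grip":255}
  squeeze: 20

```text
clock: 11.0
tool_pos: [0.6279, 0.1914, 0.0091]
eef_rot: [0.061, 0.998, 0.001, 0.0]
contact_force: [0.7, 2.4, 0.4]
opening: 0.422
finger_force: 0.7
```

carry_out:
  plan:
    - {"rot":[0,0,0],"xyz":[0,0,0],"grip":255}
    - {"rot":[0,0,0],"xyz":[0,0,0],"grip":255}
    - {"rot":[0,0,0],"xyz":[0,0,0],"grip":255}
    - {"rot":[0,0,0],"xyz":[0,0,-0.01],"grip":255}
    - {"rot":[0,0,0],"xyz":[0,0,-0.03],"grip":255}
    - {"rot":[0,0,0],"xyz":[0,0,-0.05],"grip":255}
    - {"rot":[0,0,0],"xyz":[0,0,-0.06],"grip":255}
    - {"rot":[0,0,0],"xyz":[0,0,-0.06],"grip":255}

```text
clock: 11.67
tool_pos: [0.6292, 0.1905, 0.0714]
eef_rot: [0.062, 0.998, 0.001, 0.002]
contact_force: [0.3, 0.3, -1.0]
opening: 0.388
finger_force: 19.7
```

carry_out:
  plan:
    - {"rot":[0,0,0],"xyz":[0.005,-0.015,0],"grip":255}
    - {"rot":[0,0,0],"xyz":[0.015,-0.04,0],"grip":255}
    - {"rot":[0,0,0],"xyz":[0.027,-0.075,0],"grip":255}
    - {"rot":[0,0,0],"xyz":[0.04,-0.11,0],"grip":255}
    - {"rot":[0,0,0],"xyz":[0.053,-0.147,0],"grip":255}
    - {"rot":[0,0,0],"xyz":[0.067,-0.185,0],"grip":255}
    - {"rot":[0,0,0],"xyz":[0.08,-0.22,0],"grip":255}
    - {"rot":[0,0,0],"xyz":[0.092,-0.253,0],"grip":255}

```text
clock: 12.33
tool_pos: [0.5032, -0.0523, 0.068]
eef_rot: [0.062, 0.998, -0.001, -0.001]
contact_force: [-0.2, 0.0, -1.3]
opening: 0.388
finger_force: 19.7
```

carry_out:
  plan:
    - {"rot":[0,0,0],"xyz":[0.01,-0.027,0],"grip":255}
    - {"rot":[0,0,0],"xyz":[0.016,-0.045,0],"grip":255}
    - {"rot":[0,0,0],"xyz":[0.02,-0.056,0],"grip":255}
    - {"rot":[0,0,0],"xyz":[0.02,-0.056,0],"grip":255}
    - {"rot":[0,0,0],"xyz":[0.02,-0.056,0],"grip":255}

```text
clock: 12.75
tool_pos: [0.4791, -0.1021, 0.0686]
eef_rot: [0.062, 0.998, 0.0, 0.0]
contact_force: [-0.2, 0.3, -0.3]
opening: 0.386
finger_force: 19.7
```

```bash
python3 -c "
from h import *
a=r.snapshot('scene')
f=lambda i,k:cv2.resize(i[:,:,::-1],None,fx=k,fy=k,interpolation=cv2.INTER_CUBIC)
cv2.imwrite('pics/c8.png',cv2.convertScaleAbs(f(a[80:220,180:380],4),alpha=1.6,beta=20))
to((.477,-.103,.0095,173))
"
```

```text
xyz [0.0026, -0.0025, 0.0593] rot [0.002, 0.001, 0.001]
t 12.8 pos [ 0.4798 -0.101   0.0688] yaw 173.03 F [ 0.9  0.3 -2.3] open 0.381 ff 19.7
```

View pics/c8.png

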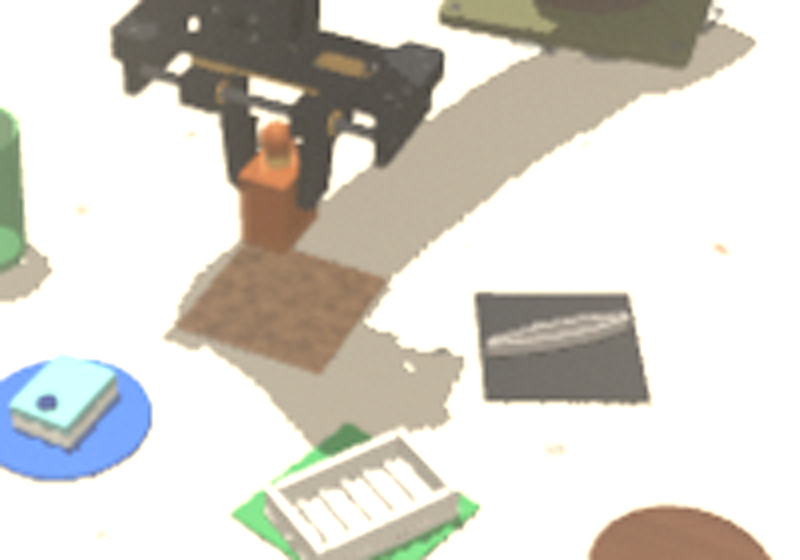

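carry_out:
  plan:
    - {"rot":[0,0,0],"xyz":[0.002,-0.002,0.02],"grip":255}
    - {"rot":[0,0,0],"xyz":[0.002,-0.002,0.04],"grip":255}
    - {"rot":[0,0,0],"xyz":[0.002,-0.002,0.05],"grip":255}
    - {"rot":[0,0,0],"xyz":[0.002,-0.002,0.055],"grip":255}
    - {"rot":[0,0,0],"xyz":[0.002,-0.002,0.058],"grip":255}
    - {"rot":[0,0,0],"xyz":[0.002,-0.002,0.059],"grip":255}
    - {"rot":[0,0,0],"xyz":[0.002,-0.002,0.059],"grip":255}

```text
clock: 13.38
tool_pos: [0.4772, -0.1035, 0.0101]
eef_rot: [0.061, 0.998, 0.0, 0.001]
contact_force: [-0.8, 0.8, -1.2]
opening: 0.388
finger_force: 19.7
```

```bash
python3 -c "
from h import *
for i in range(3): r.snapshot('top'); to((.477,-.103,.0085,173))
"
```

```text
xyz [0.0003, 0.0008, 0.0018] rot [0.0, 0.001, -0.0]
t 13.43 pos [ 0.4772 -0.1038  0.0103] yaw 173.0 F [-0.1 -0.7 -1.2] open 0.388 ff 19.7
xyz [0.0003, 0.001, 0.0019] rot [0.0, 0.001, -0.0]
t 13.48 pos [ 0.4771 -0.1041  0.0104] yaw 172.98 F [-0.9 -0.1 -1.4] open 0.384 ff 19.7
xyz [0.0002, 0.0012, 0.0019] rot [0.0, 0.001, -0.001]
t 13.53 pos [ 0.4771 -0.1042  0.0104] yaw 172.97 F [-0.4  0.2 -1.9] open 0.387 ff 19.7
```

carry_out:
  plan:
    - {"rot":[0,0,0],"xyz":[0,0.001,0.0015],"grip":255}
    - {"rot":[0,0,0],"xyz":[0,0.001,0.0015],"grip":255}
    - {"rot":[0,0,0],"xyz":[0,0.001,0.0015],"grip":120}
    - {"rot":[0,0,0],"xyz":[0,0.001,0.0015],"grip":80}
    - {"rot":[0,0,0],"xyz":[0,0.001,0.0015],"grip":0}
    - {"rot":[0,0,0],"xyz":[0,0.001,0.0015],"grip":0}
    - {"rot":[0,0,0],"xyz":[0,0.001,0.0015],"grip":0}
    - {"rot":[0,0,0],"xyz":[0,0.001,0.0015],"grip":0}

```text
clock: 14.2
tool_pos: [0.4766, -0.1033, 0.0083]
eef_rot: [0.061, 0.998, 0.0, -0.0]
contact_force: [-0.3, 0.3, -0.0]
opening: 0.819
finger_force: 0.0
```

carry_out:
  plan:
    - {"rot":[0,0,0],"xyz":[0,0,-0.03],"grip":0}
    - {"rot":[0,0,0],"xyz":[0,0,-0.07],"grip":0}
    - {"rot":[0,0,0],"xyz":[0,0,-0.105],"grip":0}
    - {"rot":[0,0,0],"xyz":[0,0,-0.12],"grip":0}
    - {"rot":[0,0,0],"xyz":[0,0,-0.12],"grip":0}

```text
clock: 14.62
tool_pos: [0.4789, -0.1031, 0.1315]
eef_rot: [0.062, 0.998, -0.0, 0.003]
contact_force: [1.8, 0.8, -0.5]
opening: 0.997
finger_force: 0.0
```

```bash
python3 -c "
from h import *
to((.4555,.0785,.06,125))
"
```

```text
xyz [0.0459, 0.1774, 0.0713] rot [0.003, 0.006, 0.837]
t 14.62 pos [ 0.4789 -0.1031  0.1315] yaw 172.95 F [ 1.8  0.8 -0.5] open 0.997 ff 0.0
```

carry_out:
  plan:
    - {"rot":[0,0,0.12],"xyz":[0.01,0.035,0],"grip":140}
    - {"rot":[0,0,0.24],"xyz":[0.02,0.075,0],"grip":140}
    - {"rot":[0,0,0.36],"xyz":[0.03,0.115,0],"grip":140}
    - {"rot":[0,0,0.48],"xyz":[0.04,0.15,0.0],"grip":140}
    - {"rot":[0,0,0.6],"xyz":[0.045,0.177,0.01],"grip":140}
    - {"rot":[0,0,0.72],"xyz":[0.045,0.177,0.03],"grip":140}
    - {"rot":[0,0,0.835],"xyz":[0.045,0.177,0.04],"grip":140}
    - {"rot":[0,0,0.835],"xyz":[0.045,0.177,0.04],"grip":140}

```text
clock: 15.28
tool_pos: [0.4518, 0.078, 0.0861]
eef_rot: [0.461, 0.887, -0.002, -0.001]
contact_force: [-0.0, -0.0, 0.1]
opening: 0.453
finger_force: 0.0
```

```bash
python3 -c "
from h import *
r.snapshot('top')
a=r.snapshot('top');r.snapshot('top')
crop(a,195,190,315,270,6,'pics/c9.png')
to((.4555,.0785,-.0145,125.3))
"
```

```text
xyz [-0.0004, 0.0024, 0.1026] rot [-0.001, 0.0, -0.0]
t 15.43 pos [0.4534 0.0775 0.0881] yaw 125.29 F [-0.1  0.1  0.7] open 0.454 ff 0.0
```

View pics/c9.png

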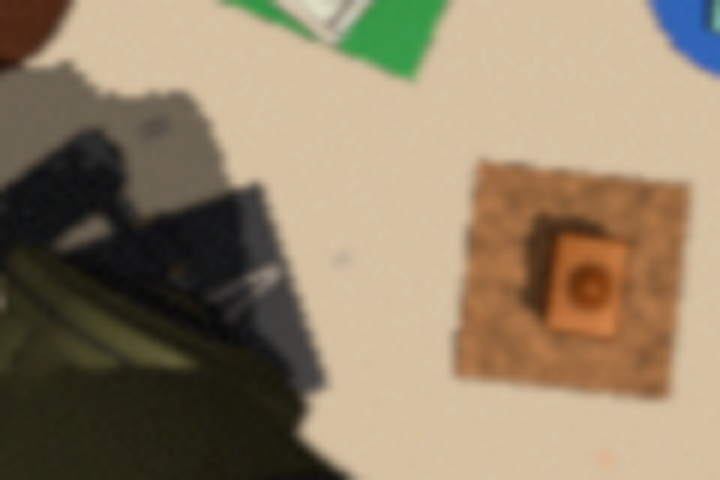

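carry_out:
  plan:
    - {"rot":[0,0,0],"xyz":[0,0.002,0.035],"grip":140}
    - {"rot":[0,0,0],"xyz":[0,0.002,0.07],"grip":140}
    - {"rot":[0,0,0],"xyz":[0,0.002,0.09],"grip":140}
    - {"rot":[0,0,0],"xyz":[0,0.002,0.1],"grip":140}
    - {"rot":[0,0,0],"xyz":[0,0.002,0.1025],"grip":140}
    - {"rot":[0,0,0],"xyz":[0,0.002,0.1025],"grip":140}
    - {"rot":[0,0,0],"xyz":[0,0.002,0.1025],"grip":255}
    - {"rot":[0,0,0],"xyz":[0,0.002,0.1025],"grip":255}
  squeeze: 12

```text
clock: 16.1
tool_pos: [0.4558, 0.0789, -0.0137]
eef_rot: [0.461, 0.887, 0.001, 0.0]
contact_force: [0.8, 0.3, 0.2]
opening: 0.326
finger_force: 0.0
```

carry_out:
  plan:
    - {"rot":[0,0,0],"xyz":[0,0,0],"grip":255}
    - {"rot":[0,0,0],"xyz":[0,0,0],"grip":255}
    - {"rot":[0,0,0],"xyz":[0,0,0],"grip":255}
    - {"rot":[0,0,0],"xyz":[0,0,0],"grip":255}
    - {"rot":[0,0,0],"xyz":[0,0,0],"grip":255}
    - {"rot":[0,0,0],"xyz":[0,0,-0.03],"grip":255}
    - {"rot":[0,0,0],"xyz":[0,0,-0.06],"grip":255}
    - {"rot":[0,0,0],"xyz":[0,0,-0.06],"grip":255}

```text
clock: 16.77
tool_pos: [0.4567, 0.0804, 0.0495]
eef_rot: [0.461, 0.888, 0.003, 0.001]
contact_force: [-0.7, 0.4, 0.1]
opening: 0.151
finger_force: 12.0
```

```bash
python3 -c "
from h import *
r.snapshot('top')
to((.628,.190,.045,125.3))
"
```

```text
xyz [-0.0083, 0.2036, 0.0038] rot [0.005, -0.001, -0.004]
t 16.82 pos [0.4566 0.0799 0.0478] yaw 125.06 F [ 1.  -0.8 -0.2] open 0.154 ff 12.0
```

carry_out:
  plan:
    - {"rot":[0,0,0],"xyz":[-0.001,0.03,0],"grip":255}
    - {"rot":[0,0,0],"xyz":[-0.003,0.07,0],"grip":255}
    - {"rot":[0,0,0],"xyz":[-0.005,0.11,0],"grip":255}
    - {"rot":[0,0,0],"xyz":[-0.007,0.15,0],"grip":255}
    - {"rot":[0,0,0],"xyz":[-0.007,0.185,0],"grip":255}
    - {"rot":[0,0,0],"xyz":[-0.007,0.205,0],"grip":255}
    - {"rot":[0,0,0],"xyz":[-0.007,0.205,0],"grip":255}
    - {"rot":[0,0,0],"xyz":[-0.007,0.205,0],"grip":255}

```text
clock: 17.48
tool_pos: [0.6266, 0.1915, 0.0439]
eef_rot: [0.46, 0.888, -0.001, -0.0]
contact_force: [0.1, -0.2, -0.9]
opening: 0.151
finger_force: 12.0
```

carry_out:
  plan:
    - {"rot":[0,0,0],"xyz":[0,0,0.03],"grip":255}
    - {"rot":[0,0,0],"xyz":[0,0,0.05],"grip":255}
    - {"rot":[0,0,0],"xyz":[0,0,0.058],"grip":255}
    - {"rot":[0,0,0],"xyz":[0,0,0.059],"grip":255}
    - {"rot":[0,0,0],"xyz":[0,0,0.059],"grip":255}
    - {"rot":[0,0,0],"xyz":[0,0,0.059],"grip":255}

```text
clock: 17.98
tool_pos: [0.6267, 0.1907, -0.0131]
eef_rot: [0.461, 0.888, -0.0, 0.0]
contact_force: [-0.7, -0.1, -0.5]
opening: 0.156
finger_force: 12.0
```

```bash
python3 -c "
from h import *
r.snapshot('top')
to((.629,.192,-.0145,125.3))
"
```

```text
xyz [-0.0003, 0.0023, 0.0017] rot [0.0, 0.001, -0.003]
t 18.03 pos [ 0.627   0.1909 -0.0128] yaw 125.13 F [ 0.2 -0.4 -0.7] open 0.157 ff 12.0
```

carry_out:
  plan:
    - {"rot":[0,0,0],"xyz":[0,0.002,0.001],"grip":255}
    - {"rot":[0,0,0],"xyz":[0,0.002,0.0015],"grip":255}
    - {"rot":[0,0,0],"xyz":[0,0.002,0.0015],"grip":140}
    - {"rot":[0,0,0],"xyz":[0,0.002,0.0015],"grip":140}
    - {"rot":[0,0,0],"xyz":[0,0.002,0.0015],"grip":100}
    - {"rot":[0,0,0],"xyz":[0,0.002,-0.02],"grip":0}
    - {"rot":[0,0,0],"xyz":[0,0.002,-0.06],"grip":0}
    - {"rot":[0,0,0],"xyz":[0,0.002,-0.1],"grip":0}

```text
clock: 18.7
tool_pos: [0.6273, 0.1918, 0.0866]
eef_rot: [0.461, 0.888, -0.001, -0.001]
contact_force: [1.7, 1.0, -0.0]
opening: 0.584
finger_force: 0.0
```

```bash
python3 -c "
from h import *
a=r.snapshot('scene')
crop(a,290,160,410,250,6,'pics/c10.png')
to((.622,-.192,.09,171.5))
"
```

```text
xyz [-0.3108, -0.2312, 0.0038] rot [0.01, 0.006, -0.81]
t 18.75 pos [0.6324 0.1952 0.0961] yaw 125.1 F [0.5 1.  5. ] open 0.632 ff 0.0
```

View pics/c10.png

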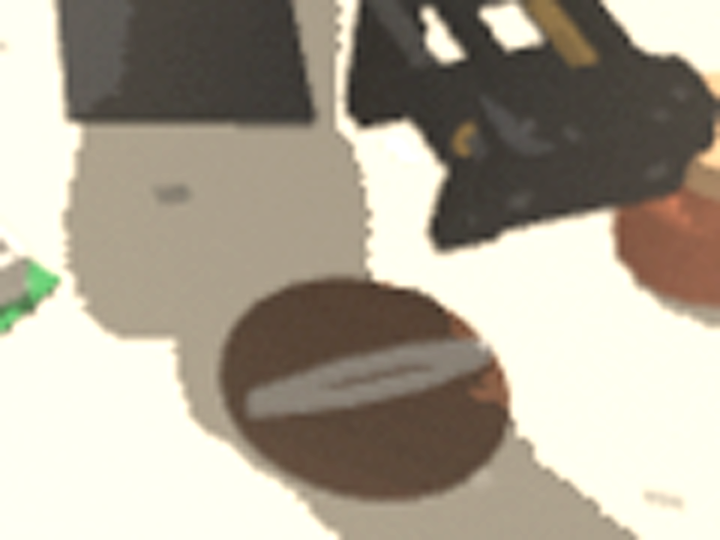

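carry_out:
  plan:
    - {"rot":[0,0,-0.1],"xyz":[-0.03,-0.022,0],"grip":0}
    - {"rot":[0,0,-0.2],"xyz":[-0.06,-0.045,0],"grip":0}
    - {"rot":[0,0,-0.3],"xyz":[-0.09,-0.067,0],"grip":0}
    - {"rot":[0,0,-0.4],"xyz":[-0.12,-0.09,0],"grip":0}
    - {"rot":[0,0,-0.5],"xyz":[-0.15,-0.112,0],"grip":0}
    - {"rot":[0,0,-0.6],"xyz":[-0.18,-0.134,0],"grip":0}
    - {"rot":[0,0,-0.7],"xyz":[-0.21,-0.156,0],"grip":0}
    - {"rot":[0,0,-0.81],"xyz":[-0.24,-0.179,0],"grip":0}

```text
clock: 19.42
tool_pos: [0.6203, -0.1088, 0.0869]
eef_rot: [0.071, 0.997, -0.0, 0.0]
contact_force: [1.2, -1.0, -0.3]
opening: 1.003
finger_force: 0.0
```

```bash
python3 -c "
from h import *
r.snapshot('top');r.snapshot('top')
to((.620,-.192,.05,171.5))
"
```

```text
xyz [-0.0126, -0.0727, 0.0357] rot [-0.007, -0.001, -0.01]
t 19.52 pos [ 0.6191 -0.118   0.0852] yaw 170.94 F [-0.2 -0.9 -0.2] open 0.996 ff 0.0
```

carry_out:
  plan:
    - {"rot":[0,0,-0.01],"xyz":[-0.006,-0.035,0],"grip":0}
    - {"rot":[0,0,-0.01],"xyz":[-0.013,-0.07,0],"grip":0}
    - {"rot":[0,0,-0.01],"xyz":[-0.013,-0.074,0.01],"grip":0}
    - {"rot":[0,0,-0.01],"xyz":[-0.013,-0.074,0.04],"grip":0}
    - {"rot":[0,0,-0.01],"xyz":[-0.013,-0.074,0.065],"grip":0}
    - {"rot":[0,0,-0.01],"xyz":[-0.013,-0.074,0.085],"grip":0}
    - {"rot":[0,0,-0.01],"xyz":[-0.013,-0.074,0.095],"grip":0}
    - {"rot":[0,0,-0.01],"xyz":[-0.013,-0.074,0.097],"grip":0}

```text
clock: 20.18
tool_pos: [0.6209, -0.1816, -0.0124]
eef_rot: [0.069, 0.998, 0.0, -0.002]
contact_force: [0.6, 0.0, 0.2]
opening: 0.998
finger_force: 0.0
```

```bash
python3 -c "
from h import *
r.snapshot('top');r.snapshot('top')
to((.620,-.194,-.012,171.5))
"
```

```text
xyz [0.0009, -0.0127, 0.0021] rot [0.0, 0.0, 0.011]
t 20.28 pos [ 0.6227 -0.1815 -0.0099] yaw 172.11 F [ 0.8 -0.1  0.6] open 0.998 ff 0.0
```

carry_out:
  plan:
    - {"rot":[0,0,0.01],"xyz":[0.001,-0.012,0.001],"grip":0}
    - {"rot":[0,0,0.01],"xyz":[0.001,-0.012,0.001],"grip":255}
    - {"rot":[0,0,0.01],"xyz":[0.001,-0.012,0.001],"grip":255}
    - {"rot":[0,0,0.01],"xyz":[0.001,-0.012,0.001],"grip":255}
    - {"rot":[0,0,0.01],"xyz":[0.001,-0.012,0.001],"grip":255}
    - {"rot":[0,0,0.01],"xyz":[0.001,-0.012,0.001],"grip":255}
    - {"rot":[0,0,0.01],"xyz":[0.001,-0.012,0.001],"grip":255}
    - {"rot":[0,0,0.01],"xyz":[0.001,-0.012,0.001],"grip":255}
  squeeze: 15

```text
clock: 20.95
tool_pos: [0.6197, -0.1935, -0.0111]
eef_rot: [0.074, 0.997, 0.0, 0.0]
contact_force: [0.1, 0.3, 0.8]
opening: 0.495
finger_force: 0.2
```

carry_out:
  plan:
    - {"rot":[0,0,0],"xyz":[0,0,0],"grip":255}
    - {"rot":[0,0,0],"xyz":[0,0,0],"grip":255}
    - {"rot":[0,0,0],"xyz":[0,0,0],"grip":255}
    - {"rot":[0,0,0],"xyz":[0,0,-0.03],"grip":255}
    - {"rot":[0,0,0],"xyz":[0,0,-0.065],"grip":255}
    - {"rot":[0,0,0],"xyz":[0,0,-0.1],"grip":255}
    - {"rot":[0,0,0],"xyz":[0,0,-0.12],"grip":255}
    - {"rot":[0,0,0],"xyz":[0,0,-0.12],"grip":255}

```text
clock: 21.62
tool_pos: [0.6229, -0.1934, 0.114]
eef_rot: [0.074, 0.997, -0.0, 0.004]
contact_force: [0.3, 0.0, -0.5]
opening: 0.477
finger_force: 15.0
```

```bash
python3 -c "
from h import *
r.snapshot('top');r.snapshot('top')
to((.46,.081,.11,171.5))
"
```

```text
xyz [0.1986, 0.2486, -0.0012] rot [-0.001, 0.001, 0.0]
t 21.72 pos [ 0.6198 -0.1942  0.1092] yaw 171.52 F [ 0.5  0.1 -1. ] open 0.472 ff 15.0
```

carry_out:
  plan:
    - {"rot":[0,0,0],"xyz":[0.02,0.025,0],"grip":255}
    - {"rot":[0,0,0],"xyz":[0.045,0.056,0],"grip":255}
    - {"rot":[0,0,0],"xyz":[0.07,0.087,0],"grip":255}
    - {"rot":[0,0,0],"xyz":[0.095,0.118,0],"grip":255}
    - {"rot":[0,0,0],"xyz":[0.12,0.15,0],"grip":255}
    - {"rot":[0,0,0],"xyz":[0.145,0.181,0],"grip":255}
    - {"rot":[0,0,0],"xyz":[0.17,0.212,0],"grip":255}
    - {"rot":[0,0,0],"xyz":[0.19,0.238,0],"grip":255}

```text
clock: 22.38
tool_pos: [0.4637, 0.0711, 0.1075]
eef_rot: [0.073, 0.997, -0.0, -0.002]
contact_force: [0.7, 0.5, -0.2]
opening: 0.473
finger_force: 15.0
```

carry_out:
  plan:
    - {"rot":[0,0,0],"xyz":[0.009,0.01,0.02],"grip":255}
    - {"rot":[0,0,0],"xyz":[0.009,0.01,0.055],"grip":255}
    - {"rot":[0,0,0],"xyz":[0.009,0.01,0.085],"grip":255}
    - {"rot":[0,0,0],"xyz":[0.009,0.01,0.105],"grip":255}
    - {"rot":[0,0,0],"xyz":[0.009,0.01,0.115],"grip":255}
    - {"rot":[0,0,0],"xyz":[0.009,0.01,0.118],"grip":255}
    - {"rot":[0,0,0],"xyz":[0.009,0.01,0.118],"grip":255}

```text
clock: 22.97
tool_pos: [0.4572, 0.0801, -0.0108]
eef_rot: [0.073, 0.997, -0.001, -0.002]
contact_force: [-0.1, 0.2, -0.6]
opening: 0.473
finger_force: 15.0
```

```bash
python3 -c "
from h import *
r.snapshot('top');r.snapshot('top')
to((.46,.081,-.011,171.5))
"
```

```text
xyz [-0.0016, 0.0008, 0.0009] rot [-0.001, -0.002, 0.001]
t 23.07 pos [ 0.4583  0.0804 -0.0101] yaw 171.54 F [ 0.4  1.1 -1.2] open 0.474 ff 15.0
```

Release, lift, and head for the dish.

carry_out:
  plan:
    - {"rot":[0,0,0],"xyz":[0,0,0.001],"grip":255}
    - {"rot":[0,0,0],"xyz":[0,0,0.001],"grip":80}
    - {"rot":[0,0,0],"xyz":[0,0,0.001],"grip":0}
    - {"rot":[0,0,0],"xyz":[0,0,0.001],"grip":0}
    - {"rot":[0,0,0],"xyz":[0,0,0.001],"grip":0}
    - {"rot":[0,0,0],"xyz":[0,0,-0.03],"grip":0}
    - {"rot":[0,0,0],"xyz":[0,0,-0.065],"grip":0}
    - {"rot":[0,0,0],"xyz":[0,0,-0.1],"grip":0}

```text
clock: 23.73
tool_pos: [0.4583, 0.081, 0.0917]
eef_rot: [0.073, 0.997, -0.0, -0.001]
contact_force: [1.2, -0.1, 0.0]
opening: 0.978
finger_force: 0.0
```

```bash
python3 -c "
from h import *
r.snapshot('top');r.snapshot('top')
to((.643,.005,.09,141.5))
"
```

```text
xyz [-0.1907, -0.0497, 0.006] rot [0.005, 0.006, 0.524]
t 23.83 pos [0.4617 0.0822 0.0949] yaw 171.52 F [0.4 0.1 0.4] open 0.995 ff 0.0
```

carry_out:
  plan:
    - {"rot":[0,0,0.1],"xyz":[-0.03,-0.008,0],"grip":0}
    - {"rot":[0,0,0.2],"xyz":[-0.065,-0.017,0],"grip":0}
    - {"rot":[0,0,0.3],"xyz":[-0.1,-0.026,0],"grip":0}
    - {"rot":[0,0,0.4],"xyz":[-0.135,-0.035,0],"grip":0}
    - {"rot":[0,0,0.5],"xyz":[-0.17,-0.044,0],"grip":0}
    - {"rot":[0,0,0.524],"xyz":[-0.19,-0.05,0],"grip":0}
    - {"rot":[0,0,0.524],"xyz":[-0.19,-0.05,0.02],"grip":0}
    - {"rot":[0,0,0.524],"xyz":[-0.19,-0.05,0.03],"grip":0}

```text
clock: 24.5
tool_pos: [0.64, 0.0018, 0.0585]
eef_rot: [0.331, 0.944, -0.001, -0.0]
contact_force: [-0.4, -0.1, -0.3]
opening: 0.999
finger_force: 0.0
```

```bash
python3 -c "
from h import *
r.snapshot('top');a=r.snapshot('scene');r.snapshot('top')
crop(a,200,130,360,250,5,'pics/c11.png')
to((.643,.005,-.013,141.5))
"
```

```text
xyz [-0.0034, 0.0045, 0.0723] rot [-0.003, -0.003, 0.002]
t 24.65 pos [0.6378 0.0037 0.0594] yaw 141.61 F [ 0.2 -0.3  0. ] open 0.998 ff 0.0
```

View pics/c11.png

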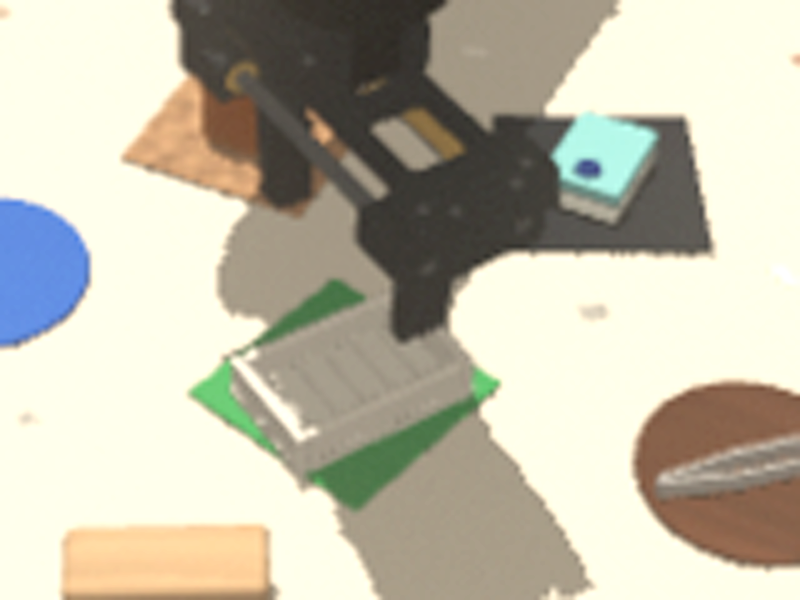

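```bash
python3 -c "
from h import *
s=lambda p:np.array(p)/5+[200,130]
print(w(s([(232,357),(468,362)]),.028,'scene').mean(0),w(s([(333,280),(500,385),(355,510),(190,392)]),.004,'scene').mean(0))
"
```

```text
[0.64725 0.00845 0.028  ] [0.643925 0.005325 0.004   ]
```

carry_out:
  plan:
    - {"rot":[0,0,0],"xyz":[-0.003,0.004,0],"grip":0}
    - {"rot":[0,0,0],"xyz":[-0.003,0.004,0.02],"grip":0}
    - {"rot":[0,0,0],"xyz":[-0.003,0.004,0.035],"grip":0}
    - {"rot":[0,0,0],"xyz":[-0.003,0.004,0.045],"grip":0}
    - {"rot":[0,0,0],"xyz":[-0.003,0.004,0.05],"grip":0}
    - {"rot":[0,0,0],"xyz":[-0.003,0.004,0.055],"grip":0}

```text
clock: 25.15
tool_pos: [0.6445, 0.0048, 0.0052]
eef_rot: [0.329, 0.944, -0.0, -0.0]
contact_force: [0.1, 0.0, -0.5]
opening: 0.997
finger_force: 0.0
```

carry_out:
  plan:
    - {"rot":[0,0,0],"xyz":[0,0,0.004],"grip":0}
    - {"rot":[0,0,0],"xyz":[0,0,0.009],"grip":0}
    - {"rot":[0,0,0],"xyz":[0,0,0.014],"grip":0}
    - {"rot":[0,0,0],"xyz":[0,0,0.017],"grip":0}
    - {"rot":[0,0,0],"xyz":[0,0,0.017],"grip":0}

```text
clock: 25.57
tool_pos: [0.6444, 0.0045, -0.0118]
eef_rot: [0.33, 0.944, -0.0, -0.0]
contact_force: [-0.4, -0.0, 0.5]
opening: 0.998
finger_force: 0.0
```

carry_out:
  plan:
    - {"rot":[0,0,0],"xyz":[0,0,0],"grip":255}
    - {"rot":[0,0,0],"xyz":[0,0,0],"grip":255}
    - {"rot":[0,0,0],"xyz":[0,0,0],"grip":255}
    - {"rot":[0,0,0],"xyz":[0,0,0],"grip":255}
    - {"rot":[0,0,0],"xyz":[0,0,0],"grip":255}
    - {"rot":[0,0,0],"xyz":[0,0,0],"grip":255}
    - {"rot":[0,0,0],"xyz":[0,0,0],"grip":255}
    - {"rot":[0,0,0],"xyz":[0,0,0],"grip":255}
  squeeze: 25

```text
clock: 26.23
tool_pos: [0.6451, 0.0049, -0.0109]
eef_rot: [0.33, 0.944, 0.0, 0.0]
contact_force: [0.7, 0.8, 1.7]
opening: 0.677
finger_force: 25.0
```

```bash
python3 -c "
from h import *
r.snapshot('top')
to((.624,-.194,.05,141.5))
"
```

```text
xyz [-0.1073, -0.1688, -0.061] rot [0.001, 0.0, 0.0]
t 26.28 pos [ 0.6451  0.0049 -0.0109] yaw 141.52 F [0.9 0.6 2.2] open 0.681 ff 25.0
```

carry_out:
  plan:
    - {"rot":[0,0,0],"xyz":[0,0,-0.015],"grip":255}
    - {"rot":[0,0,0],"xyz":[0,0,-0.04],"grip":255}
    - {"rot":[0,0,0],"xyz":[-0.005,-0.01,-0.06],"grip":255}
    - {"rot":[0,0,0],"xyz":[-0.02,-0.032,-0.06],"grip":255}
    - {"rot":[0,0,0],"xyz":[-0.038,-0.06,-0.06],"grip":255}
    - {"rot":[0,0,0],"xyz":[-0.056,-0.088,-0.06],"grip":255}
    - {"rot":[0,0,0],"xyz":[-0.074,-0.116,-0.06],"grip":255}
    - {"rot":[0,0,0],"xyz":[-0.09,-0.142,-0.06],"grip":255}

```text
clock: 26.95
tool_pos: [0.6258, -0.1654, 0.0493]
eef_rot: [0.33, 0.944, -0.001, -0.0]
contact_force: [-0.2, -0.3, -2.8]
opening: 0.68
finger_force: 25.0
```

carry_out:
  plan:
    - {"rot":[0,0,0],"xyz":[-0.012,-0.018,0],"grip":255}
    - {"rot":[0,0,0],"xyz":[-0.017,-0.027,0],"grip":255}
    - {"rot":[0,0,0],"xyz":[-0.017,-0.027,0.01],"grip":255}
    - {"rot":[0,0,0],"xyz":[-0.017,-0.027,0.025],"grip":255}
    - {"rot":[0,0,0],"xyz":[-0.017,-0.027,0.04],"grip":255}
    - {"rot":[0,0,0],"xyz":[-0.017,-0.027,0.05],"grip":255}
    - {"rot":[0,0,0],"xyz":[-0.017,-0.027,0.055],"grip":255}
    - {"rot":[0,0,0],"xyz":[-0.017,-0.027,0.055],"grip":255}

```text
clock: 27.62
tool_pos: [0.6221, -0.1924, -0.0084]
eef_rot: [0.329, 0.945, -0.0, -0.002]
contact_force: [0.4, -0.2, -2.0]
opening: 0.68
finger_force: 25.0
```

```bash
python3 -c "
from h import *
r.snapshot('top');r.snapshot('top')
to((.624,-.194,-.011,141.5))
"
```

```text
xyz [-0.0008, -0.0004, 0.0046] rot [0.0, -0.0, 0.001]
t 27.72 pos [ 0.6236 -0.1932 -0.0064] yaw 141.58 F [ 0.2 -0.7 -1.8] open 0.676 ff 25.0
```

carry_out:
  plan:
    - {"rot":[0,0,0],"xyz":[0,0,0.002],"grip":255}
    - {"rot":[0,0,0],"xyz":[0,0,0.004],"grip":255}
    - {"rot":[0,0,0],"xyz":[0,0,0.0045],"grip":255}
    - {"rot":[0,0,0],"xyz":[0,0,0.0045],"grip":255}
    - {"rot":[0,0,0],"xyz":[0,0,0.0045],"grip":40}
    - {"rot":[0,0,0],"xyz":[0,0,0.0045],"grip":0}
    - {"rot":[0,0,0],"xyz":[0,0,0.0045],"grip":0}
    - {"rot":[0,0,0],"xyz":[0,0,0.0045],"grip":0}

```text
clock: 28.38
tool_pos: [0.6237, -0.1942, -0.0103]
eef_rot: [0.33, 0.944, 0.0, 0.0]
contact_force: [-0.3, 0.7, 1.0]
opening: 0.956
finger_force: 0.0
```

carry_out:
  plan:
    - {"rot":[0,0,0],"xyz":[0,0,0],"grip":0}
    - {"rot":[0,0,0],"xyz":[0,0,-0.02],"grip":0}
    - {"rot":[0,0,0],"xyz":[0,0,-0.05],"grip":0}
    - {"rot":[0,0,0],"xyz":[0,0,-0.09],"grip":0}
    - {"rot":[0,0,0],"xyz":[0,0,-0.12],"grip":0}
    - {"rot":[0,0,0],"xyz":[0,0,-0.12],"grip":0}

```text
clock: 28.88
tool_pos: [0.6279, -0.1938, 0.1163]
eef_rot: [0.33, 0.944, 0.002, 0.006]
contact_force: [1.5, 0.9, 0.4]
opening: 0.999
finger_force: 0.0
```

```bash
python3 -c "
from h import *
r.snapshot('top');r.snapshot('top')
to((.4585,.0805,.11,171.5))
"
```

```text
xyz [0.3008, 0.112, 0.0001] rot [0.0, 0.003, -0.524]
t 28.98 pos [ 0.6242 -0.1944  0.1108] yaw 141.5 F [-0.1  0.8 -0.8] open 1.004 ff 0.0
```

carry_out:
  plan:
    - {"rot":[0,0,-0.07],"xyz":[0.03,0.011,0],"grip":0}
    - {"rot":[0,0,-0.14],"xyz":[0.067,0.025,0],"grip":0}
    - {"rot":[0,0,-0.21],"xyz":[0.105,0.039,0],"grip":0}
    - {"rot":[0,0,-0.28],"xyz":[0.143,0.053,0],"grip":0}
    - {"rot":[0,0,-0.35],"xyz":[0.18,0.067,0],"grip":0}
    - {"rot":[0,0,-0.42],"xyz":[0.218,0.081,0],"grip":0}
    - {"rot":[0,0,-0.49],"xyz":[0.255,0.095,0],"grip":0}
    - {"rot":[0,0,-0.524],"xyz":[0.29,0.108,0],"grip":0}

```text
clock: 29.65
tool_pos: [0.461, 0.0718, 0.1081]
eef_rot: [0.072, 0.997, -0.0, -0.002]
contact_force: [0.9, 1.0, 0.4]
opening: 0.997
finger_force: 0.0
```

```bash
python3 -c "
from h import *
r.snapshot('top');r.snapshot('top');r.snapshot('top')
to((.4585,.0805,-.011,171.5))
"
```

```text
xyz [0.0035, 0.0067, 0.1196] rot [0.0, -0.003, 0.008]
t 29.8 pos [0.4613 0.0733 0.1086] yaw 171.94 F [ 1.  -0.9  1. ] open 0.997 ff 0.0
```

carry_out:
  plan:
    - {"rot":[0,0,0.008],"xyz":[0.003,0.007,0.02],"grip":0}
    - {"rot":[0,0,0.008],"xyz":[0.003,0.007,0.055],"grip":0}
    - {"rot":[0,0,0.008],"xyz":[0.003,0.007,0.085],"grip":0}
    - {"rot":[0,0,0.008],"xyz":[0.003,0.007,0.105],"grip":0}
    - {"rot":[0,0,0.008],"xyz":[0.003,0.007,0.116],"grip":0}
    - {"rot":[0,0,0.008],"xyz":[0.003,0.007,0.119],"grip":0}
    - {"rot":[0,0,0.008],"xyz":[0.003,0.007,0.119],"grip":0}
    - {"rot":[0,0,0.008],"xyz":[0.003,0.007,0.119],"grip":255}
  squeeze: 15

```text
clock: 30.47
tool_pos: [0.4618, 0.0774, -0.0098]
eef_rot: [0.079, 0.997, -0.0, -0.0]
contact_force: [0.4, -1.0, -0.4]
opening: 0.951
finger_force: 0.0
```

carry_out:
  plan:
    - {"rot":[0,0,0],"xyz":[0,0,0],"grip":255}
    - {"rot":[0,0,0],"xyz":[0,0,0],"grip":255}
    - {"rot":[0,0,0],"xyz":[0,0,0],"grip":255}
    - {"rot":[0,0,0],"xyz":[0,0,0],"grip":255}
    - {"rot":[0,0,0],"xyz":[0,0,0],"grip":255}
    - {"rot":[0,0,0],"xyz":[0,0,0],"grip":255}
    - {"rot":[0,0,0],"xyz":[0,0,0],"grip":255}
    - {"rot":[0,0,0],"xyz":[0,0,0],"grip":255}

```text
clock: 31.13
tool_pos: [0.4618, 0.0783, -0.0095]
eef_rot: [0.078, 0.997, 0.0, 0.0]
contact_force: [-0.1, 0.2, 1.6]
opening: 0.473
finger_force: 15.0
```

```bash
python3 -c "
from h import *
r.snapshot('top')
to((.64,.0,.05,171.5))
"
```

```text
xyz [-0.1883, -0.0497, -0.0595] rot [0.0, 0.0, -0.007]
t 31.18 pos [ 0.4618  0.0783 -0.0095] yaw 171.08 F [-0.2  0.9  2.4] open 0.475 ff 15.0
```

carry_out:
  plan:
    - {"rot":[0,0,0],"xyz":[0,0,-0.03],"grip":255}
    - {"rot":[0,0,0],"xyz":[-0.005,-0.001,-0.06],"grip":255}
    - {"rot":[0,0,0],"xyz":[-0.035,-0.009,-0.065],"grip":255}
    - {"rot":[0,0,0],"xyz":[-0.07,-0.018,-0.065],"grip":255}
    - {"rot":[0,0,0],"xyz":[-0.105,-0.027,-0.065],"grip":255}
    - {"rot":[0,0,0],"xyz":[-0.14,-0.036,-0.065],"grip":255}
    - {"rot":[0,0,0],"xyz":[-0.17,-0.044,-0.065],"grip":255}
    - {"rot":[0,0,0],"xyz":[-0.191,-0.05,-0.065],"grip":255}

```text
clock: 31.85
tool_pos: [0.6449, -0.0035, 0.0549]
eef_rot: [0.08, 0.997, -0.0, 0.0]
contact_force: [0.8, 0.1, -0.1]
opening: 0.474
finger_force: 15.0
```

carry_out:
  plan:
    - {"rot":[0,0,0],"xyz":[0,0,0],"grip":255}
    - {"rot":[0,0,0],"xyz":[0,0,0.015],"grip":255}
    - {"rot":[0,0,0],"xyz":[0,0,0.035],"grip":255}
    - {"rot":[0,0,0],"xyz":[0,0,0.052],"grip":255}
    - {"rot":[0,0,0],"xyz":[0,0,0.06],"grip":255}
    - {"rot":[0,0,0],"xyz":[0,0,0.061],"grip":255}
    - {"rot":[0,0,0],"xyz":[0,0,0.061],"grip":255}

```text
clock: 32.43
tool_pos: [0.6415, -0.0003, -0.0065]
eef_rot: [0.077, 0.997, -0.0, -0.001]
contact_force: [-0.0, 0.2, -0.2]
opening: 0.473
finger_force: 15.0
```

```bash
python3 -c "
from h import *
r.snapshot('top');r.snapshot('top')
to((.643,.0,-.0095,171.1))
"
```

```text
xyz [-0.0001, 0.0003, 0.0045] rot [0.001, 0.001, 0.0]
t 32.53 pos [ 6.429e-01 -3.000e-04 -5.000e-03] yaw 171.11 F [-0.1 -0.6 -0.1] open 0.476 ff 15.0
```

carry_out:
  plan:
    - {"rot":[0,0,0],"xyz":[0,0,0.002],"grip":255}
    - {"rot":[0,0,0],"xyz":[0,0,0.004],"grip":255}
    - {"rot":[0,0,0],"xyz":[0,0,0.0045],"grip":255}
    - {"rot":[0,0,0],"xyz":[0,0,0.0045],"grip":80}
    - {"rot":[0,0,0],"xyz":[0,0,0.0045],"grip":0}
    - {"rot":[0,0,0],"xyz":[0,0,0.0045],"grip":0}
    - {"rot":[0,0,0],"xyz":[0,0,0.0045],"grip":0}
    - {"rot":[0,0,0],"xyz":[0,0,0.0045],"grip":0}

```text
clock: 33.2
tool_pos: [0.6425, -0.0009, -0.0103]
eef_rot: [0.078, 0.997, -0.0, -0.0]
contact_force: [0.2, -0.9, 0.4]
opening: 0.832
finger_force: 0.0
```

carry_out:
  plan:
    - {"rot":[0,0,0],"xyz":[0,0,-0.03],"grip":0}
    - {"rot":[0,0,0],"xyz":[0,0,-0.065],"grip":0}
    - {"rot":[0,0,0],"xyz":[0,0,-0.1],"grip":0}
    - {"rot":[0,0,0],"xyz":[0,0,-0.14],"grip":0}
    - {"rot":[0,0,0],"xyz":[0.04,0,-0.16],"grip":0}
    - {"rot":[0,0,0],"xyz":[0.08,0,-0.16],"grip":0}
    - {"rot":[0,0,0],"xyz":[0.12,0,-0.16],"grip":0}
    - {"rot":[0,0,0],"xyz":[0.16,0,-0.16],"grip":0}

```text
clock: 33.87
tool_pos: [0.4826, 0.024, 0.1504]
eef_rot: [0.078, 0.997, 0.0, 0.0]
contact_force: [0.5, 0.2, 0.5]
opening: 1.002
finger_force: 0.0
```

carry_out:
  plan:
    - {"rot":[0,0,0],"xyz":[0.01,0,-0.03],"grip":0}
    - {"rot":[0,0,0],"xyz":[0.02,0.0,-0.06],"grip":0}
    - {"rot":[0,0,0],"xyz":[0.03,0.0,-0.08],"grip":0}
    - {"rot":[0,0,0],"xyz":[0.03,0,-0.08],"grip":0}

```text
clock: 34.2
tool_pos: [0.4549, 0.03, 0.2332]
eef_rot: [0.077, 0.997, 0.0, 0.003]
contact_force: [0.4, -0.5, 1.2]
opening: 1.004
finger_force: 0.0
```

```bash
python3 -c "
from h import *
a=r.snapshot('scene');b=r.snapshot('top')
f=lambda i,k:cv2.resize(i[:,:,::-1],None,fx=k,fy=k,interpolation=cv2.INTER_CUBIC)
A=f(a[90:260,130:400],800/270)[:,:800]; 
cv2.imwrite('pics/c12.png',cv2.convertScaleAbs(A,alpha=1.5,beta=10)); print(A.shape)
cv2.imwrite('pics/c12t.png',b[:,:,::-1])
to((.643,.0,-.0095,171.1))
"
```

```text
(504, 800, 3)
xyz [-0.1895, 0.0012, 0.2401] rot [-0.0, 0.002, -0.001]
t 34.3 pos [0.4552 0.0284 0.2303] yaw 171.06 F [-0.5 -1.   0.2] open 1.002 ff 0.0
```

View pics/c12.png

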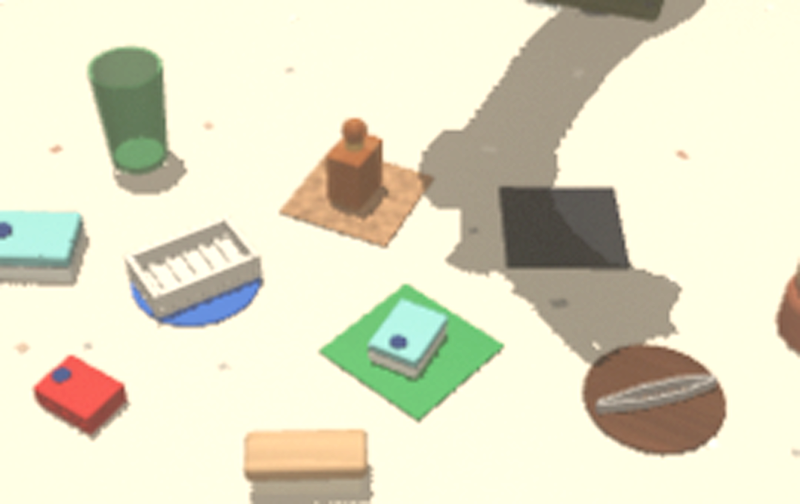

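```bash
python3 -c "
from h import *
s=lambda p:np.array(p)/2.963+[130,90]
q=lambda p,z:w(s(p),z,'scene')[:,:2].mean(0).round(4)
print('floss',q([(406,297),(447,312),(411,364),(370,346)],.024)-q([(406,285),(503,347),(418,420),(320,351)],.004))
print('dish',q([(127,263),(225,224),(262,265),(160,303)],.028), 'exp', np.array([.624,-.193])+[.0045,.005])
print('bottle',q([(328,203),(382,182)],.004)-q([(336,155),(433,181),(387,245),(280,212)],.004))
print('tw',q([(598,407),(718,382)],.01),'exp',q([(583,398),(726,400)],.004),[.6323,.1935])
"
```

```text
floss [-0.0013 -0.0033]
dish [ 0.6334 -0.1836] exp [ 0.6285 -0.188 ]
bottle [-0.0052 -0.0054]
tw [0.6324 0.1962] exp [0.6325 0.1942] [0.6323, 0.1935]
```

```bash
python3 -c "
from plant import r
print(r.finish_job())"
```

```text
the job is handed in; nothing more can be done
None
```

I moved all four things to their own coasters and handed the job in after about 34 s. My last camera readings put each within about 8 mm of its coaster's centre, with the slate empty and the tumbler not visibly moved, but no verdict came back.

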